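Shut down the lacquer curing station

ROBOT

A 7-joint arm with a two-finger parallel gripper is mounted at the origin on the work surface. World frame = base frame: x ahead of the robot, y to its left, z up, the work surface at z = 0. Lengths are in mm, angles in rad, forces in N, time in s.
With the tool pointing down it reaches from about 425 to 825 mm from the base axis. Payload 3.6 kg.
Tool frame: the origin (TCP) lies midway between the tips of the shut fingers; the grasp point (between the pads) lies 19 mm behind it; z points along the fingers, y is the direction in which the jaws open and shut (so a half turn about z gives the same grasp; the last joint's range is limited). The gripper opens to 93 mm and grips with 3 to 60 N. Pads are 15 mm wide; open, the fingers measure 128 mm over their backs; the gripper's body (75 mm by 188 mm) begins 65 mm behind the grasp point.
Start: joints at [-1.226, 0.615, -0.013, 1.423, 0.008, 1.103, -0.04], TCP at [235.5, 605.807, 218.64] pointing down, gripper open.
Joint ranges: [-3.12, 3.12], [-0.3, 2.06], [-1.34, 1.32], [0.26, 2.42], [-1.36, 4.5], [0.01, 1.98], [-2.84, 2.84]. Speed limits (rad/s): [2.79, 2.79, 3.14, 3.14, 3.14, 3.14, 3.14].

INTERFACE

Orientations are given as a unit quaternion [x, y, z, w].
In Python, from workcell import bot gives the robot as it stands.
- The arm moves only by the tool servo_tool, never from a script. Its arguments are lists of equal length, an entry for each row: "slide": the shift along the world's x, y, z in cm, a list of three; "rot": the turn, a rotation vector about the world's x, y, z in degrees, a list of three; "gripper": the closure in counts, from 0 (fully open) to 255 (shut). A call has 1 to 5 rows; each row is the pose to reach, as a shift and turn from the pose commanded when the call began; what a row does not reach only later rows make up. A row lasts 1/12 s, in which the tool goes at most 41.7 mm and 7.16 degrees, less where a joint would pass 70% of its speed; a pose out of reach is approached as far as the arm can. A call with a gripper value outside its range is refused whole. The fingers move at their own pace and stop on an object; "force" is the grip in N (left out, the last holds). Time passes only in rows, so rows that repeat a pose let the fingers close. It gives the time, the measured TCP pose, the force and the opening at its end, in the units of the state.
- bot.get_obs(): the state, without advancing time (a new reading comes with each control period).
- bot.get_image(name): name is "scene" or "top" or "wrist"; returns the picture (420x560x3 uint8, red, green, blue); there is no depth.
- bot.camera_info(name): a dict with "fx", "fy", "cx", "cy" (pixels), "R" (3x3) and "t" (3): a world point X has camera coordinates R X + t. Camera axes: x right, y down, z forward; pixel columns grow to the right and rows downward; lengths in mm; the calibration is good to about 2 mm. The wrist camera is an equidistant fisheye: a pixel r from the principal point sees the ray r / f radians off the axis. A picture is of the moment at which its call begins: read the wrist's pose just before it. camera_info takes no time and is no camera call; for the wrist camera it gives the pose at the moment of the call.
- bot.hand_in(): hands the job in, once; it reports no verdict.
The state is a dict: "clock": time; "qpos": joint angles; "dq": joint speeds; "effort": joint torques, N m; "eef_pos": TCP position; "orientation": TCP orientation; "ft_force": force on the tool from outside, world axes, zero at the start; "wrist_torque": the same for the moment, N m; "width": opening from 0.0 (shut) to 1.0 (fully open).
Only numpy, scipy, OpenCV 4.12 (cv2) and the standard library are available. Lean on these libraries where they do the work, as an engineer would, in place of code of your own. Each camera call takes 0.05 s, during which the arm holds its last target. There are 200 camera calls.

TASK

Shut down the curing station for the night: slide every lacquered panel up out of the wooden curing rack and stand it in a slot of the red crate, all the way down. Slide the undone hose clamp over the capped, barbed stub of the humidifier until the ring sits wholly behind the barb, with its foot let down on the ledge, and then turn the orange key clockwise until it is tight. Let no panel fall over, and leave the other things on the bench alone.

Things in the scene. Friction and masses are not known exactly. Their poses are not given: they have to be found in the camera images.
- panel1: black lacquered board with pink petals and a pale pearl top edge, 90 wide (its y), 8 thick (its x), 120 tall (its z), 90 g; origin at the centre of its bottom edge. Stands upright in a slot of the rack at the start; may be absent (None). Lift it straight up, by its top edge
- panel2: black lacquered board with pink petals and a pale pearl top edge, 90 wide (its y), 8 thick (its x), 120 tall (its z), 90 g; origin at the centre of its bottom edge. Stands upright in a slot of the rack at the start; may be absent (None). Lift it straight up, by its top edge
- panel3: black lacquered board with pink petals and a pale pearl top edge, 90 wide (its y), 8 thick (its x), 120 tall (its z), 90 g; origin at the centre of its bottom edge. Stands upright in a slot of the rack at the start; may be absent (None). Lift it straight up, by its top edge
- panel4: black lacquered board with pink petals and a pale pearl top edge, 90 wide (its y), 8 thick (its x), 120 tall (its z), 90 g; origin at the centre of its bottom edge. Stands upright in a slot of the rack at the start; may be absent (None). Lift it straight up, by its top edge
- rack: fixed pale-wood curing rack, 216 x 110 mm, 55 tall; origin at the centre of its underside. Four slots across it (along its y), centred at its x = -66, -22, 22, 66; slot floor at z = 10, slots 45 deep and 11 wide, open at both ends; panel tops stand at z = 130
- crate: loose red carrying crate, about 1.6 kg, 216 x 116 mm; origin at the centre of its underside. Four slots across it (along its y), centred at its x = -66, -22, 22, 66: each 16 wide, 104 long, floor at z = 8, dividers up to z = 73; the two side walls (y = +-55) rise to z = 84. It stays where it stands; panels lean a little in its slots
- humidifier: fixed white humidifier; origin on the table under the middle of its front face (the plane x = 0); body behind it: y -75 to 75, 100 tall from x = 0 to 75, 170 tall from 75 to 165. A barbed steel stub points level along its -x, axis at y = 0, z = 85. Beside the stub a ledge
- seat (a point): point on the stub's axis at x = -29, y = 0, z = 85 of the humidifier (same axes): middle of the bare stub (radius 21) between the face and the barb; the ring belongs around here
- stub_tip (a point): end of the stub's axis, x = -86 of the humidifier (same axes). From the face: bare steel radius 21 to x = -50; barb, radius 23.5, to x = -60; black rubber blanking cap, radius 23.5, from x = -60 to -64, then tapering to radius 12 at this end
- ledge (a point): middle of the top of the dark ledge beside and below the stub, for the clamp's foot: humidifier x -62 to 0, y 27 to 63, top at z = 48 (this point: x = -31, y = 45)
- band: worm-drive hose clamp, about 170 g, standing on ring and foot; origin on its underside below the ring. Ring axis along x; screw housing on its +y side, x +-12, y 30 to 54, z 4 to 50, on a foot plate x +-20, y 31 to 59, bottom at z = 0. Upright screw at y = 45 with an orange key. It goes on the stub with its x along the humidifier's x, foot over the ledge. Can be carried by its key from above
- ring_center (a point): centre of the ring, z = 31 of the band (same axes). Ring inner radius 28, outer 31, 24 wide. Inside its bottom lies a tightening shoe, top face 25.8 below this point with the screw undone, rising 1.9 mm per rad of screw. With the band let down (ring hanging on the stub, foot on the ledge) this point is about 7 mm below the stub's axis
- key (a point): centre of the orange key on the clamp's screw: upright flat wing 36 long (this frame's x), 10 thick (its y), 30 tall (15 above to 15 below this point); 84 above the band's underside, 22 above the top of the ring. Grip it across its thickness, from above
- screw (a joint): turn of the clamp's screw, rad: grows as the key turns clockwise seen from above; starts at 0 to 0.3 (undone), firm stop at 5.6 (tight, not quite one turn). Friction about 0.04 N m; stays where it is left. At 0 the key lies along the band's x
- inlay_box: bystander, leave alone: finished black inlay box, 75 x 110 x 85 mm
- lacquer_jar: bystander, leave alone: amber jar, 56 mm across, 75 tall
- powder_tin: bystander, leave alone: brass tin, 52 mm across, 60 tall
- knife: bystander, leave alone: knife with pale handle, 180 mm long
- whetstone: bystander, leave alone: grey stone, 50 x 130 x 22 mm
- brush: bystander, leave alone: brush
- shell_case: bystander, leave alone: clear flat case, 80 x 60 x 30 mm

How it is judged (in metres and radians):
On the way, in this order (a step that is already met when the one before it is completed fails the run):
1. the undone clamp sits on the stub, ring wholly behind the barb (x of ring_center in the frame of humidifier between -0.04 and -0.014 m and y of ring_center in the frame of humidifier between -0.012 and 0.012 m and z of ring_center in the frame of humidifier between 0.071 and 0.097 m and value of joint screw below 1 rad), for 0.2 s.
2. the screw is tight, with the ring behind the barb (x of ring_center in the frame of humidifier between -0.04 and -0.014 m and y of ring_center in the frame of humidifier between -0.012 and 0.012 m and z of ring_center in the frame of humidifier between 0.071 and 0.097 m and value of joint screw above 5.2 rad), for 0.2 s.
At the end, for the whole second after the job is handed in: Each panel in a crate slot: bottom under 20 mm above the crate's underside, within 30 mm of mid-slot, lean under 0.35 rad, at rest. Ring on the stub: centre 14-40 mm from the face, within 12 mm sideways and 14 mm in height of the axis, band tilt under 0.2 rad, at rest; screw past 5.2 rad (all of step 2 and x of panel1 in the frame of crate between -0.085 and 0.085 m and y of panel1 in the frame of crate between -0.03 and 0.03 m and z of each of panel1, panel2, panel3, panel4 in the frame of crate below 0.02 m and angle between each of panel1, panel2, panel3, panel4's own z axis and vertical below 0.35 rad and linear speed of each of panel1, panel2, panel3, panel4, band below 0.03 m/s and x of panel2 in the frame of crate between -0.085 and 0.085 m and y of panel2 in the frame of crate between -0.03 and 0.03 m and x of panel3 in the frame of crate between -0.085 and 0.085 m and y of panel3 in the frame of crate between -0.03 and 0.03 m and x of panel4 in the frame of crate between -0.085 and 0.085 m and y of panel4 in the frame of crate between -0.03 and 0.03 m and angle between band's own z axis and vertical below 0.2 rad); the robot touches nothing.
It fails at once if a bystander is moved more than 40 mm (distance of any of inlay_box, lacquer_jar, powder_tin, knife, whetstone, brush, shell_case from where it was at the start of the episode above 0.04 m).
It fails at once if a panel falls over (leans more than 1 rad) (angle between any of panel1, panel2, panel3, panel4's own z axis and vertical above 1 rad).
Of panel1, panel2, panel3, panel4 only 2 to 4 are there at a start; the rules pass over those that are not, and their reading is None.
At some moment in a run one of band, crate may be knocked a few centimetres aside while the robot is not near it.
It also fails if it takes over 208 s, if anything falls off the work surface, if the arm or the gripper's body presses on something with over 40 N, if the wrist force passes 120 N, or if a joint passes its speed limit or range.

## Working session

There is one attempt and no reset: what is moved stays moved. The work goes in short steps, Python scripts to look and compute and a tool call to move; the robot and the scene stay as the last step left them, time stands still between calls to the robot, and variables do not carry over. Pictures are saved under pics/ and viewed, about 12 in all and at most 16, crops included, and the job is handed in when it is done.

Besides the shell and the picture viewer there is one more tool, called after "Call:" in YAML: its name, and indented under it one key for each argument. servo_tool: Moves the arm, as the interface text tells. Its arguments: {"type":"object","properties":{"slide":{"type":"array"},"rot":{"type":"array"},"gripper":{"type":"array"},"force":{"type":"number"}},"required":["slide","rot","gripper"]}

```bash
mkdir -p pics; ls; python3 - <<'E'
from workcell import bot
import cv2
o=bot.get_obs();print(o)
for n in("scene","top"):
    im=bot.get_image(n);cv2.imwrite(f"pics/{n}0.png",im[:,:,::-1])
for n in("scene","top","wrist"):
    print(n,bot.camera_info(n))
E
```

```text
pics
{'clock': 0.0, 'qpos': array([-1.22652274,  0.61587143, -0.01261136,  1.42487296,  0.0081091 ,
        1.1033883 , -0.04039416]), 'dq': array([-0.00021593, -0.00091096,  0.00072598, -0.00010242,  0.00012847,
        0.00057225,  0.00183928]), 'effort': array([ 4.76690348e-04, -4.58930862e+01,  2.09356444e-01, -1.65736288e+01,
       -6.10537617e-02,  2.04760674e-02,  2.28670024e-04]), 'eef_pos': array([235.2329239 , 605.10647489, 217.52079751]), 'orientation': array([ 1.84291093e-01,  9.82870919e-01, -1.22751139e-03, -2.06933072e-04]), 'ft_force': array([-1.03809641, -0.09315869, -0.81091803]), 'wrist_torque': array([-0.03581745,  0.03335921,  0.02408535]), 'width': 0.9973983542821754}
scene {'fx': 517.3120626738523, 'fy': 517.3120626738523, 'cx': 274.9651912310907, 'cy': 209.7937598430142, 'R': array([[ 0.59352958,  0.80469749,  0.01358672],
       [ 0.68413839, -0.49557222, -0.53512881],
       [-0.42388361,  0.32690998, -0.84466121]]), 't': array([-344.44127857, -306.86643897, 1893.20935869])}
top {'fx': 382.39904190149844, 'fy': 382.39904190149844, 'cx': 282.94799902157234, 'cy': 212.7618783090915, 'R': array([[ 0.02781145, -0.99957874,  0.00829872],
       [-0.98834507, -0.02874001, -0.14949258],
       [ 0.14966811, -0.0040444 , -0.98872802]]), 't': array([   1.54181668,  566.59152655, 1061.73152373])}
wrist {'fx': 325.19226210127806, 'fy': 325.19226210127806, 'cx': 280.3921837174623, 'cy': 215.94097000595863, 'R': array([[ 0.36231496,  0.93205335, -0.00210363],
       [ 0.90079616, -0.34958302,  0.25760045],
       [ 0.23936196, -0.09522744, -0.96624924]]), 't': array([-648.98871137,  -30.1105194 ,  390.29783398])}
```

View pics/scene0.png

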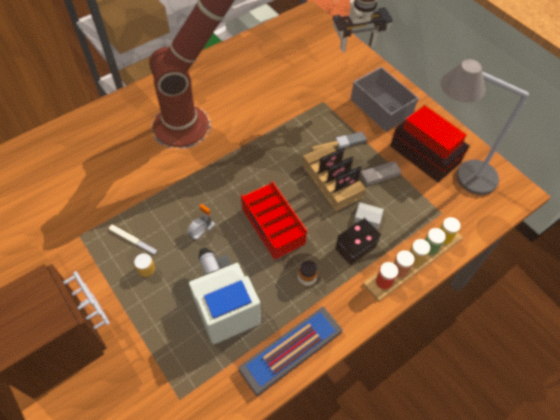

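View pics/top0.png

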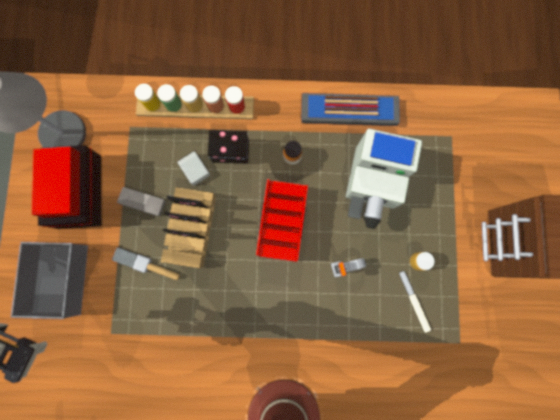

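The top view shows the rack at about (187,227), the crate at (283,220), the band at (347,267) and the humidifier stub at (373,210). I'll enlarge that region and mask the colours.

```bash
cat > h.py <<'E'
import numpy as np,cv2
from workcell import bot
def ray(cam,uv):
    x,y=(uv[0]-cam["cx"])/cam["fx"],(uv[1]-cam["cy"])/cam["fy"]
    if cam.get("fish"):
        r=np.hypot(x,y); d=np.array([np.sin(r)*x/r,np.sin(r)*y/r,np.cos(r)]) if r>0 else np.array([0,0,1.])
    else: d=np.array([x,y,1.])
    return -cam["R"].T@cam["t"],cam["R"].T@d
def plane(cam,uv,z):
    o,d=ray(cam,uv); return o+d*(z-o[2])/d[2]
def cam(n):
    c=dict(bot.camera_info(n)); c["fish"]=n=="wrist"; return c
def proj(c,X):
    p=c["R"]@np.array(X,float)+c["t"]
    if c["fish"]:
        r=np.hypot(p[0],p[1]); k=np.arctan2(r,p[2])/max(r,1e-9); x,y=p[0]*k,p[1]*k
    else: x,y=p[0]/p[2],p[1]/p[2]
    return np.array([c["cx"]+c["fx"]*x,c["cy"]+c["fy"]*y])
def tri(c1,u1,c2,u2):
    o1,d1=ray(c1,u1);o2,d2=ray(c2,u2)
    s=np.linalg.lstsq(np.c_[d1,-d2],o2-o1,rcond=None)[0]
    a,b=o1+d1*s[0],o2+d2*s[1]; return (a+b)/2,np.linalg.norm(a-b)
def rgb(name): return cv2.imread(name)[:,:,::-1]
def hsv(im): return cv2.cvtColor(np.ascontiguousarray(im),cv2.COLOR_RGB2HSV)
def blobs(m,amin=15):
    n,l,s,c=cv2.connectedComponentsWithStats(m.astype(np.uint8))
    return [(c[i].round(1),s[i][4],s[i][:4],l==i) for i in range(1,n) if s[i][4]>=amin]
E
python3 - <<'E'
from h import *
im=cv2.imread("pics/top0.png")
cv2.imwrite("pics/top0c.png",cv2.resize(im[120:345,110:470],None,fx=2.2,fy=2.2,interpolation=cv2.INTER_CUBIC))
for n in("top","scene"):
    h=hsv(rgb(f"pics/{n}0.png")); c=cam(n)
    red=((h[...,0]<5)|(h[...,0]>174))&(h[...,1]>180)&(h[...,2]>120)
    orange=(h[...,0]>=5)&(h[...,0]<16)&(h[...,1]>200)&(h[...,2]>180)
    for nm,m in(("red",red),("or",orange)):
        for b in blobs(m,10):
            if b[1]<20000 and (nm=="red" and b[1]>800 or nm=="or" and b[1]<300):
                print(n,nm,b[0],b[1],b[2],cv2.minAreaRect(np.argwhere(b[3])[:,::-1].astype(np.float32)),plane(c,b[0],80).round(0))
E
```

```text
top red [ 51.9 181.1] 2506 [ 32 147  40  69] ((51.50918960571289, 180.95777893066406), (38.02843475341797, 68.53253173828125), 0.9710219502449036) [632. 669.  80.]
top red [282.1 221. ] 3104 [256 180  52  81] ((281.89337158203125, 220.26419067382812), (42.518310546875, 77.20552062988281), 7.943472385406494) [537.  20.  80.]
top or [ 32.7 176.8] 88 [ 31 148   8  62] ((32.608463287353516, 178.31394958496094), (4.796525001525879, 61.39226150512695), 5.617579936981201) [642. 724.  80.]
top or [342.2 268.9] 31 [340 263   6  12] ((341.9000244140625, 268.6999816894531), (11.384200096130371, 3.1622776985168457), 71.56504821777344) [ 410. -148.   80.]
scene red [436.3 128.9] 1291 [406 106  59  50] ((436.05413818359375, 128.0467987060547), (57.299617767333984, 27.76057243347168), 40.85537338256836) [596. 684.  80.]
scene red [275.3 218.8] 2532 [241 182  66  76] ((275.4472351074219, 217.47427368164062), (72.57291412353516, 40.68383026123047), 59.676395416259766) [562.  14.  80.]
scene or [442.4 118.6] 121 [415 105  52  33] ((442.2472229003906, 119.59549713134766), (56.35432434082031, 11.234506607055664), 27.030860900878906) [575. 736.  80.]
scene or [203.9 207.3] 28 [200 204   9   7] ((204.076904296875, 207.38458251953125), (9.429903030395508, 2.773500919342041), 33.690067291259766) [ 397. -141.   80.]
```

View pics/top0c.png

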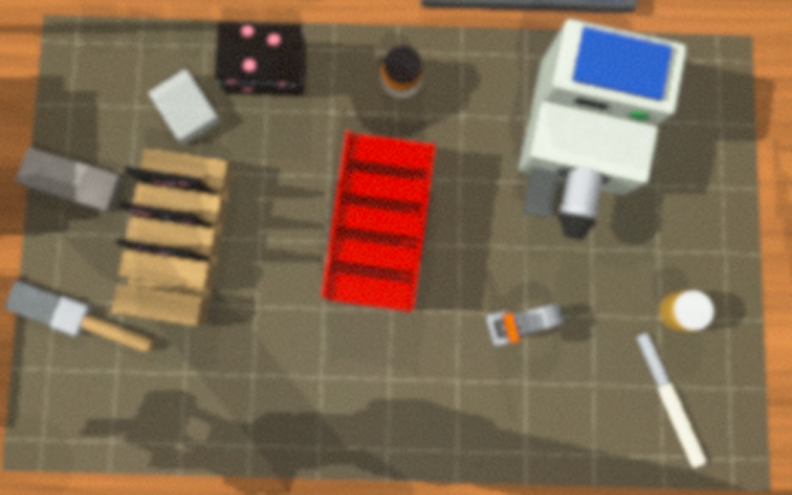

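```bash
python3 - <<'E'
from h import *
t=cam("top");s=cam("scene");w=cam("wrist")
print("key",tri(t,(342.2,268.9),s,(203.9,207.3)))
cr=lambda x,y:(110+x/2.2,120+y/2.2)
P=lambda x,y,z:plane(t,cr(x,y),z).round(0)[:2]
print("humid front top",P(522,165,100),P(645,190,100))
print("stub tip",P(577,225,85),"stub axis root",P(584,170,97))
print("rack",[P(x,y,55) for x,y in((143,150),(228,160),(200,323),(112,310))])
print("panels",[(P(a,b,130),P(c,d,130)) for a,b,c,d in((127,170,205,188),(122,207,205,222),(118,243,200,258))])
for z in(84,): print("crate",[P(x,y,z) for x,y in((346,132),(436,145),(413,310),(322,297))])
print("ring",P(540,318,62),"housing",P(500,328,50))
o=bot.get_obs()
C=-w["R"].T@w["t"];print("cam",C-o["eef_pos"],w["R"][2])
print("jar",P(690,310,60),"ledge",P(540,185,48))
E
```

```text
key (array([ 409.68177956, -145.83492042,   99.59896261]), np.float64(1.6516318068249034))
humid front top [ 612. -158.] [ 585. -312.]
stub tip [ 540. -230.] stub axis root [ 609. -237.]
rack [array([627., 330.]), array([617., 218.]), array([405., 242.]), array([419., 355.])]
panels [(array([586., 326.]), array([567., 231.])), (array([540., 329.]), array([525., 228.])), (array([497., 331.]), array([482., 232.]))]
crate [array([652.,  65.]), array([638., -51.]), array([428., -26.]), array([441.,  87.])]
ring [ 424. -188.] housing [ 410. -139.]
cam [-66.41032315  26.34638133 165.90183357] [ 0.23936196 -0.09522744 -0.96624924]
jar [ 439. -379.] ledge [ 597. -191.]
```

Call:
servo_tool:
  slide:
    - [11,-17,5]
    - [11,-17,5]
    - [11,-17,5]
    - [11,-17,5]
    - [11,-17,5]
  rot:
    - [0,0,16]
    - [0,0,16]
    - [0,0,16]
    - [0,0,16]
    - [0,0,16]
  gripper: [0,0,0,0,0]
  force: 40

```text
clock: 0.52
eef_pos: [346.0, 433.9, 268.5]
orientation: [0.046, 0.999, -0.001, -0.0]
ft_force: [0.6, 0.2, -0.7]
width: 1.001
```

Call:
servo_tool:
  slide:
    - [13,-16,0]
    - [13,-16,0]
    - [13,-16,0]
    - [13,-16,0]
    - [13,-16,0]
  rot:
    - [0,0,10]
    - [0,0,10]
    - [0,0,10]
    - [0,0,10]
    - [0,0,10]
  gripper: [0,0,0,0,0]

```text
clock: 0.93
eef_pos: [476.2, 273.8, 268.4]
orientation: [-0.041, 0.999, -0.0, -0.0]
ft_force: [0.1, 0.7, 0.4]
width: 1.002
```

Call:
servo_tool:
  slide:
    - [-1,-20,0]
    - [-1,-20,0]
    - [-1,-20,0]
    - [-1,-20,0]
    - [-1,-20,0]
  rot:
    - [0,0,10]
    - [0,0,10]
    - [0,0,10]
    - [0,0,10]
    - [0,0,10]
  gripper: [0,0,0,0,0]

```text
clock: 1.35
eef_pos: [464.5, 72.3, 268.3]
orientation: [-0.127, 0.992, -0.001, -0.001]
ft_force: [-0.2, -0.3, -0.8]
width: 1.001
```

Call:
servo_tool:
  slide:
    - [-2,-20,0]
    - [-2,-20,0]
    - [-2,-20,0]
    - [-2,-20,0]
    - [-2,-20,0]
  rot:
    - [0,0,5]
    - [0,0,5]
    - [0,0,5]
    - [0,0,5]
    - [0,0,5]
  gripper: [0,0,0,0,0]

```text
clock: 1.77
eef_pos: [444.1, -127.3, 268.5]
orientation: [-0.17, 0.985, -0.0, -0.0]
ft_force: [0.2, -0.1, 0.5]
width: 1.004
```

```bash
python3 - <<'E'
from h import *
o=bot.get_obs();print(o["clock"],o["qpos"],o["eef_pos"],o["orientation"])
w=cam("wrist");im=bot.get_image("wrist");np.savez("w1.npz",**w)
cv2.imwrite("pics/w1.png",im[:,:,::-1])
E
```

```text
1.7667 [ 0.21758064  0.27006247  0.01738585  1.86430503 -0.00419975  1.00769681
  2.14974423] [ 444.10533989 -127.25574559  268.48057973] [-1.70349048e-01  9.85383611e-01 -4.14769708e-04 -4.11399053e-04]
```

View pics/w1.png

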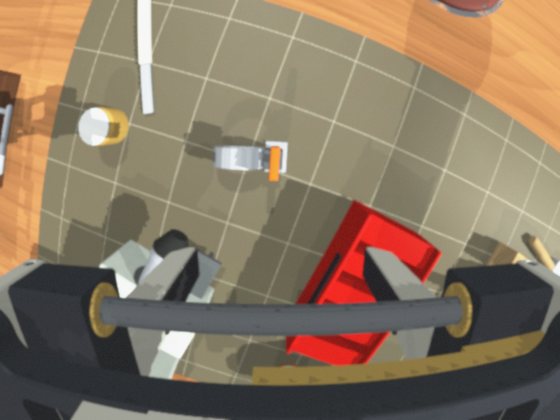

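```bash
cat >> h.py <<'E'
def shot(tag):
    w=cam("wrist"); im=bot.get_image("wrist"); cv2.imwrite(f"pics/{tag}.png",im[:,:,::-1]); np.savez(tag+".npz",**w); return w,im
def orange(im,lo=40,hi=6000):
    h=hsv(im); m=(h[...,0]>=5)&(h[...,0]<17)&(h[...,1]>215)&(h[...,2]>150)
    return [b for b in blobs(m,lo) if b[1]<hi]
E
python3 - <<'E'
from h import *
w=dict(np.load("w1.npz"));im=rgb("pics/w1.png")
print("cam",-w["R"].T@w["t"])
for b in orange(im):
    if 200<b[0][0]<330 and b[0][1]<250:
        r=cv2.minAreaRect(np.argwhere(b[3])[:,::-1].astype(np.float32));print(b[0],b[1],b[2],r,plane(w,b[0],90))
        bx=cv2.boxPoints(r);print([plane(w,p,99).round(1)[:2] for p in bx])
for nm,uv,z in(("tip",(172,243),85),("housing/foot corner TL",(265,143),50),("TR",(287,142),50)):print(nm,plane(w,uv,z))
E
python3 -c "
import cv2;im=cv2.imread('pics/w1.png');cv2.imwrite('pics/w1c.png',cv2.resize(im[120:310,90:310],None,fx=3.2,fy=3.1,interpolation=cv2.INTER_CUBIC))"
```

```text
cam [ 376.9496496  -151.08968373  434.44525917]
tip [ 538.84509628 -229.67795319   85.        ]
housing/foot corner TL [ 395.85223744 -163.43238071   50.        ]
TR [ 386.12155513 -139.49072862   50.        ]
```

View pics/w1c.png

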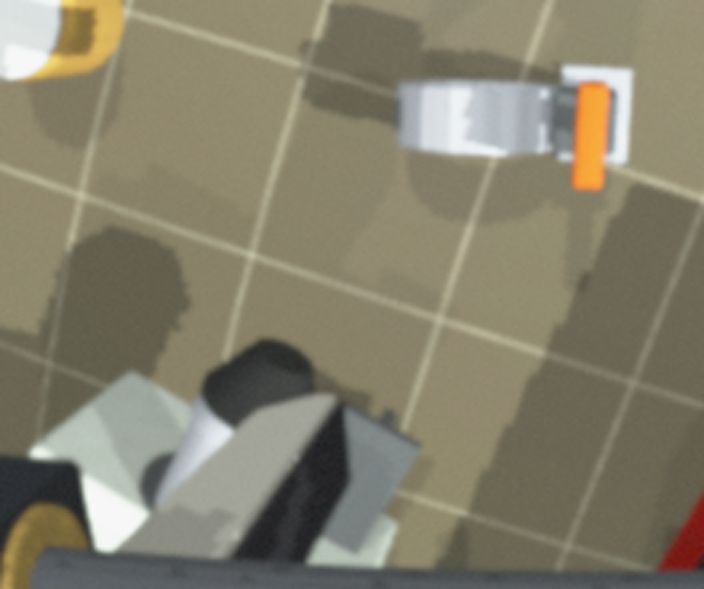

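```bash
python3 - <<'E'
from h import *
w=dict(np.load("w1.npz"));im=rgb("pics/w1.png");t=cam("top")
h=hsv(im); print(h[150:180:8,274])
u=lambda x,y:(90+x/3.2,120+y/3.1)
for nm,x,y,z in(("k0",593,83,99),("k1",589,190,99),("kmid",591,137,99),("tip",270,340,85),("capL",205,385,85),("capR",312,375,85),("ring L near",400,150,31),("ledge outer corner",415,450,48),("body corner",133,372,100)):
    print(nm,plane(w,u(x,y),z).round(1))
print("top tip",plane(t,(110+575/2.2,120+238/2.2),85))
E
```

```text
[[ 17 200 246]
 [ 17 197 246]
 [ 18 197 246]
 [ 18 194 247]]
k0 [ 393.6 -150.6   99. ]
k1 [ 428.  -139.8   99. ]
kmid [ 410.9 -145.2   99. ]
tip [ 521.6 -230.8   85. ]
capL [ 548.7 -251.3   85. ]
capR [ 529.5 -212.    85. ]
ring L near [ 447.2 -213.5   31. ]
ledge outer corner [ 563.1 -168.9   48. ]
body corner [ 546.8 -275.7  100. ]
top tip [ 523.91056888 -227.67550749   85.        ]
```

Call:
servo_tool:
  slide:
    - [-3.3,-1.8,-13]
    - [-3.3,-1.8,-13]
    - [-3.3,-1.8,-13]
    - [-3.3,-1.8,-13]
    - [-3.3,-1.8,-13]
  rot:
    - [0,0,-2]
    - [0,0,-2]
    - [0,0,-2]
    - [0,0,-2]
    - [0,0,-2]
  gripper: [120,120,120,120,120]

```text
clock: 2.23
eef_pos: [408.8, -141.5, 135.6]
orientation: [-0.154, 0.988, 0.002, -0.004]
ft_force: [-0.4, -0.4, 0.1]
width: 0.691
```

```bash
sed -i 's/<17)&(h\[...,1\]>215/<20)\&(h[...,1]>180/' h.py; python3 - <<'E'
from h import *
o=bot.get_obs();print(o["eef_pos"],o["width"],o["qpos"])
w,im=shot("w2")
for b in orange(im):
    r=cv2.minAreaRect(np.argwhere(b[3])[:,::-1].astype(np.float32));print(b[0],b[1],b[2],plane(w,b[0],99),plane(w,b[0],92))
    print([plane(w,p,99).round(1)[:2] for p in cv2.boxPoints(r)])
E
```

```text
[ 408.78311656 -141.47401207  135.64752672] 0.6912985331876222 [ 0.26641017  0.41437453  0.02195623  2.11734026 -0.01474703  0.61893985
  2.1778743 ]
[272.4 237. ] 742 [266 208  14  58] [ 407.08229114 -147.139287     99.        ] [ 409.32045631 -146.57420484   92.        ]
[array([ 389.7, -156.9]), array([ 387.1, -148.9]), array([ 424.8, -137. ]), array([ 427.5, -145.3])]
```

View pics/w2.png

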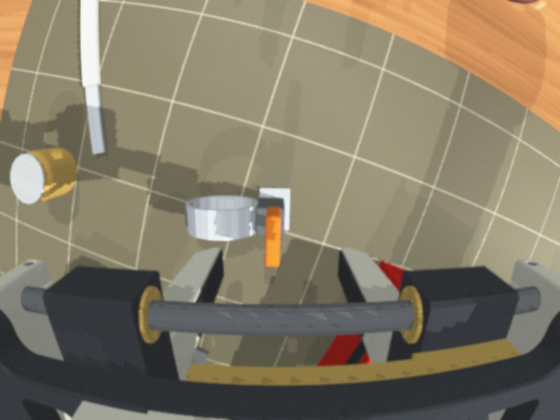

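The key at px (272,237) sits between the fingers, so I can descend and grip.

Call:
servo_tool:
  slide:
    - [-0.2,-0.1,-3]
    - [-0.2,-0.1,-5]
    - [-0.2,-0.1,-6.9]
    - [-0.2,-0.1,-6.9]
    - [-0.2,-0.1,-6.9]
  rot:
    - [0,0,0]
    - [0,0,0]
    - [0,0,0]
    - [0,0,0]
    - [0,0,0]
  gripper: [120,120,120,120,120]

```text
clock: 2.7
eef_pos: [411.6, -142.8, 70.3]
orientation: [-0.155, 0.988, -0.0, 0.001]
ft_force: [0.5, 0.8, -0.0]
width: 0.531
```

Call:
servo_tool:
  slide:
    - [0,0,0]
    - [0,0,0]
    - [0,0,0]
    - [0,0,0]
    - [0,0,0]
  rot:
    - [0,0,0]
    - [0,0,0]
    - [0,0,0]
    - [0,0,0]
    - [0,0,0]
  gripper: [255,255,255,255,255]
  force: 45

```text
clock: 3.12
eef_pos: [410.8, -143.1, 70.2]
orientation: [-0.154, 0.988, -0.0, 0.001]
ft_force: [-0.7, -0.2, 0.6]
width: 0.222
```

Call:
servo_tool:
  slide:
    - [0,0,0]
    - [0,0,0]
    - [0,0,0.5]
    - [0,0,1]
    - [0,0,1]
  rot:
    - [0,0,0]
    - [0,0,0]
    - [0,0,0]
    - [0,0,0]
    - [0,0,0]
  gripper: [255,255,255,255,255]

```text
clock: 3.53
eef_pos: [410.7, -143.1, 80.4]
orientation: [-0.154, 0.988, -0.0, 0.001]
ft_force: [-0.1, -0.7, -1.3]
width: 0.104
```

```bash
python3 - <<'E'
from h import *
o=bot.get_obs();print(o["eef_pos"],o["width"],o["ft_force"],o["wrist_torque"])
E
```

```text
[ 410.73562727 -143.09347703   80.36470845] 0.1044406127196962 [-0.07901809 -0.74551717 -1.34128387] [ 0.08886289 -0.00157584 -0.01225175]
```

Call:
servo_tool:
  slide:
    - [0,0,4]
    - [2,-1,8]
    - [6,-2,10]
    - [7,-2.7,10]
    - [7,-2.7,10]
  rot:
    - [0,0,0]
    - [0,0,-6]
    - [0,0,-12]
    - [0,0,-18]
    - [0,0,-24]
  gripper: [255,255,255,255,255]

```text
clock: 3.95
eef_pos: [486.1, -172.1, 182.2]
orientation: [0.057, 0.998, -0.002, 0.005]
ft_force: [-0.2, -0.1, -2.8]
width: 0.104
```

Call:
servo_tool:
  slide:
    - [0,0,0]
    - [0,0,0]
    - [0,0,0]
    - [0,0,0]
  rot:
    - [0,0,-3.5]
    - [0,0,-3.5]
    - [0,0,-3.5]
    - [0,0,-3.5]
  gripper: [255,255,255,255]

```text
clock: 4.28
eef_pos: [480.0, -169.8, 179.4]
orientation: [0.084, 0.996, 0.0, -0.0]
ft_force: [0.3, 0.0, -1.7]
width: 0.102
```

```bash
python3 - <<'E'
from h import *
o=bot.get_obs();print(o["eef_pos"],o["orientation"],o["width"],o["ft_force"],o["wrist_torque"],o["qpos"][6])
w,im=shot("w3"); s=bot.get_image("scene");cv2.imwrite("pics/s3.png",s[:,:,::-1])
a=im[100:340,60:400,::-1]
cv2.imwrite("pics/w3c.png",cv2.resize(a,None,fx=2.3,fy=2.3,interpolation=cv2.INTER_CUBIC))
E
```

```text
[ 479.95074133 -169.75218933  179.39121725] [ 8.41147297e-02  9.96455999e-01  1.02520116e-04 -3.79443627e-04] 0.10185369262131957 [ 0.33909451  0.0277246  -1.65659745] [ 0.09703383 -0.05276898 -0.00562542] 1.8013287481793678
```

View pics/w3c.png

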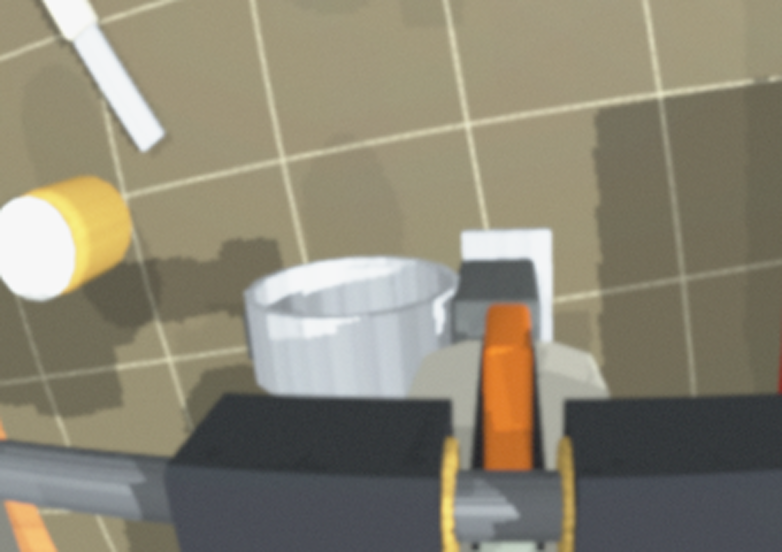

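The band hangs level in the grip, with its foot at px (505,300) of the crop, but the gripper hides the stub. I'll step sideways to see the stub past the fingers.

Call:
servo_tool:
  slide:
    - [0,0,4]
    - [0,0,8]
    - [2,-4,8]
    - [4,-8,8]
    - [4,-11,8]
  rot:
    - [0,0,0]
    - [0,0,0]
    - [0,0,0]
    - [0,0,0]
    - [0,0,0]
  gripper: [255,255,255,255,255]

```text
clock: 4.8
eef_pos: [523.8, -280.3, 260.6]
orientation: [0.082, 0.997, -0.0, 0.002]
ft_force: [0.4, -0.7, -1.6]
width: 0.104
```

Call:
servo_tool:
  slide:
    - [0,-3,1]
    - [0,-3,1]
    - [0,-3,1]
    - [0,-3,1]
  rot:
    - [0,0,0]
    - [0,0,0]
    - [0,0,0]
    - [0,0,0]
  gripper: [255,255,255,255]

```text
clock: 5.13
eef_pos: [520.2, -309.0, 269.1]
orientation: [0.085, 0.996, 0.001, -0.0]
ft_force: [0.2, 0.5, -2.0]
width: 0.102
```

```bash
python3 - <<'E'
from h import *
o=bot.get_obs();print(o["eef_pos"],o["orientation"])
w,im=shot("w4");print(-w["R"].T@w["t"])
cv2.imwrite("pics/w4c.png",cv2.resize(im[100:380,230:560,::-1],None,fx=2.4,fy=2.1,interpolation=cv2.INTER_CUBIC))
E
```

```text
[ 520.24988296 -309.03059767  269.07808009] [ 8.46519822e-02  9.96410091e-01  9.22419821e-04 -3.47628676e-04]
[ 449.93413189 -297.19031208  435.05585171]
```

View pics/w4c.png

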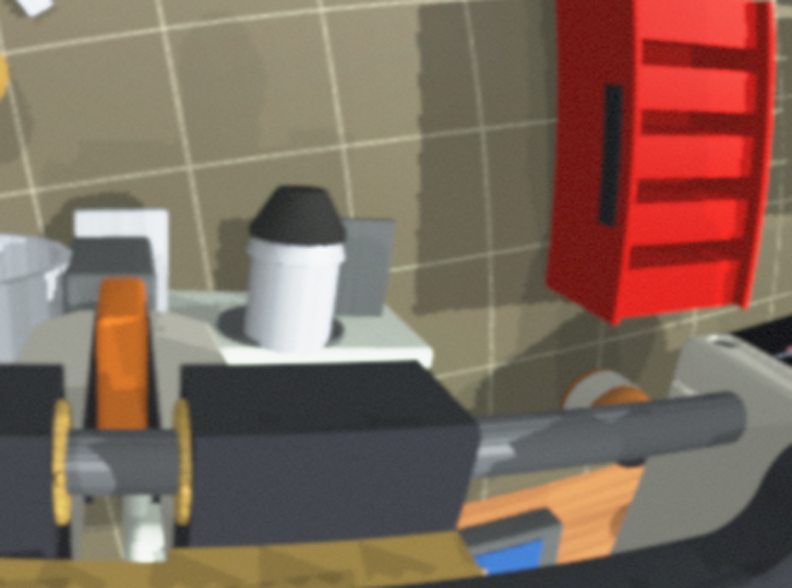

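```bash
cat > stub.py <<'E'
from h import *
from scipy.optimize import least_squares
w=dict(np.load("w4.npz"))
u=lambda x,y:(230+x/2.4,100+y/2.1)
E=[(248,268,21,1),(247,300,21,1),(246,330,21,1),(338,268,21,-1),(335.5,305,21,-1),(333,340,21,-1),(250,242,23.5,1),(249,258,23.5,1),(345,242,23.5,-1),(343.5,258,23.5,-1)]
def res(p):
    y0,yaw=p; P=np.array([570,y0,85.]);a=np.array([np.cos(yaw),np.sin(yaw),0]);r=[]
    for x,y,R,s in E:
        o,d=ray(w,u(x,y)); n=np.cross(a,d); n/=np.linalg.norm(n); r.append(abs((P-o)@n)-R)
    return r
f=least_squares(res,[-232,-.17]); print("y at x=570",f.x[0],"yaw deg",np.degrees(f.x[1]),np.round(f.fun,1))
for nm,x,y,z in(("tip top",302,185,85),("tip top z90",302,185,97),("corner",433,355,100),("edgeL",225,362,100),("ledge c1",393,220,48),("ledge c2",382,315,48)): print(nm,plane(w,u(x,y),z).round(1))
print("barb front/back edges z108",plane(w,u(296,238),108),plane(w,u(296,262),108), "face on stub top z106", plane(w,u(290,350),106))
print("crate",[plane(w,u(x,y),84).round(1)[:2] for x,y in((640,-2),(770,0),(745,308),(615,322))])
E
python3 stub.py
```

```text
y at x=570 -232.89689760220097 yaw deg -9.90325941023692 [ 1.4  0.9  0.4 -0.2  0.4  1.1 -1.4 -1.3 -0.5 -0.6]
tip top [ 524.4 -224.    85. ]
tip top z90 [ 521.8 -226.6   97. ]
corner [ 628.8 -169.5  100. ]
edgeL [ 611.6 -274.1  100. ]
ledge c1 [ 561.4 -168.9   48. ]
ledge c2 [ 621.8 -179.6   48. ]
barb front/back edges z108 [ 545.95505363 -234.69427765  108.        ] [ 558.49312665 -236.07338732  108.        ] face on stub top z106 [ 607.58690132 -243.34340331  106.        ]
crate [array([439. , -20.9]), array([441.3,  86.4]), array([654.7,  63. ]), array([640.7, -46.6])]
```

Call:
servo_tool:
  slide:
    - [-1.8,4,0]
    - [-1.8,8,0]
    - [-1.8,13.3,0]
    - [-1.8,13.3,0]
    - [-1.8,13.3,0]
  rot:
    - [0,0,-0.2]
    - [0,0,-0.2]
    - [0,0,-0.2]
    - [0,0,-0.2]
    - [0,0,-0.2]
  gripper: [255,255,255,255,255]

```text
clock: 5.6
eef_pos: [503.1, -169.2, 269.7]
orientation: [0.081, 0.997, 0.002, -0.0]
ft_force: [-0.6, 0.7, -1.8]
width: 0.107
```

Call:
servo_tool:
  slide:
    - [0,0,-4]
    - [0,0,-8]
    - [0,0,-11]
    - [0,0,-11]
    - [0,0,-11]
  rot:
    - [0,0,0]
    - [0,0,0]
    - [0,0,0]
    - [0,0,0]
    - [0,0,0]
  gripper: [255,255,255,255,255]

```text
clock: 6.02
eef_pos: [501.6, -177.0, 158.9]
orientation: [0.087, 0.996, 0.0, -0.002]
ft_force: [-0.2, 0.7, -0.8]
width: 0.109
```

```bash
python3 - <<'E'
from h import *
o=bot.get_obs();p=o["eef_pos"];print(p,o["orientation"],o["width"])
a=np.radians(-9.9);d=p[:2]-[609,-239.7];X=np.array([np.cos(a),np.sin(a)]);Y=np.array([-X[1],X[0]])
print("TCP in humid",d@X,d@Y,"to line (cm):",((-113.5-d@X)*X+(45-d@Y)*Y)/10, "dz",(123.2-p[2])/10)
print("tool y angle",2*np.degrees(np.arctan2(o["orientation"][1],o["orientation"][0]))-90)
E
```

```text
[ 501.60325962 -176.98087769  158.87253142] [ 8.65034807e-02  9.96250250e-01  9.42501401e-05 -1.60543813e-03] 0.10852129626090487
TCP in humid -116.58077281062738 43.320567367008934 to line (cm): [0.33236414 0.11247503] dz -3.5672531417145295
tool y angle 80.0750142180988
```

Call:
servo_tool:
  slide:
    - [0.3,0.1,-2]
    - [0.3,0.1,-3.6]
    - [0.3,0.1,-3.6]
    - [0.3,0.1,-3.6]
    - [0.3,0.1,-3.6]
  rot:
    - [0,0,0]
    - [0,0,0]
    - [0,0,0]
    - [0,0,0]
    - [0,0,0]
  gripper: [255,255,255,255,255]

```text
clock: 6.43
eef_pos: [506.9, -176.9, 125.8]
orientation: [0.087, 0.996, -0.001, 0.002]
ft_force: [0.7, -0.8, -0.8]
width: 0.101
```

Call:
servo_tool:
  slide:
    - [1,-0.17,0]
    - [2,-0.35,0]
    - [3,-0.52,0]
    - [3,-0.52,0]
    - [3,-0.52,0]
  rot:
    - [0,0,0]
    - [0,0,0]
    - [0,0,0]
    - [0,0,0]
    - [0,0,0]
  gripper: [255,255,255,255,255]

```text
clock: 6.85
eef_pos: [536.2, -181.5, 125.0]
orientation: [0.087, 0.996, -0.0, 0.001]
ft_force: [-0.7, 0.7, -2.3]
width: 0.106
```

```bash
python3 - <<'E'
from h import *
o=bot.get_obs();p=o["eef_pos"];print(p,o["orientation"],o["width"],o["ft_force"],o["wrist_torque"])
a=np.radians(-9.9);d=p[:2]-[609,-239.7];X=np.array([np.cos(a),np.sin(a)]);Y=np.array([-X[1],X[0]])
print("TCP in humid",d@X,d@Y)
s=bot.get_image("scene");t=bot.get_image("top")
a=cv2.resize(s[190:320,150:280],(400,400),interpolation=cv2.INTER_CUBIC);b=cv2.resize(t[150:280,310:440],(400,400),interpolation=cv2.INTER_CUBIC)
cv2.imwrite("pics/st5.png",np.hstack([a,b])[:,:,::-1])
E
```

```text
[ 536.21174873 -181.54111661  124.95814707] [ 8.65638590e-02  9.96245538e-01 -3.37725495e-04  1.18871030e-03] 0.10627772178285307 [-0.67911938  0.71275139 -2.3448494 ] [ 0.11557315  0.03914502 -0.00066338]
TCP in humid -81.70358965689063 44.77843987444678
```

View pics/st5.png

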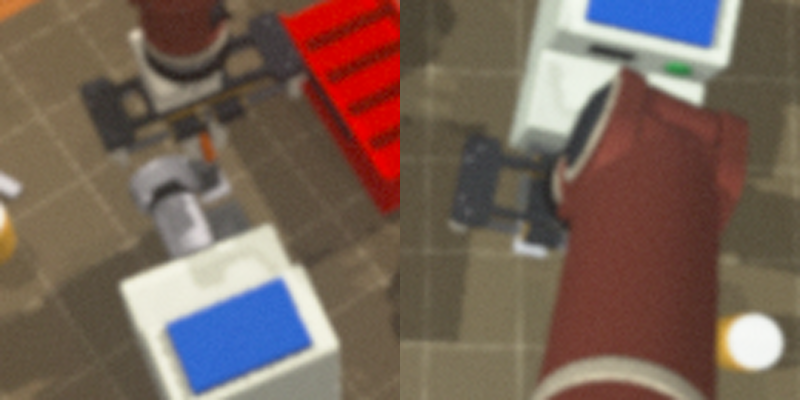

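The left picture shows the cap entering the ring at px (170,185) with no force. I'll go on, 1.5 mm lower.

Call:
servo_tool:
  slide:
    - [0.5,-0.1,-0.15]
    - [1,-0.17,-0.15]
    - [1.5,-0.26,-0.15]
    - [2,-0.35,-0.15]
    - [2,-0.35,-0.15]
  rot:
    - [0,0,0]
    - [0,0,0]
    - [0,0,0]
    - [0,0,0]
    - [0,0,0]
  gripper: [255,255,255,255,255]

```text
clock: 7.37
eef_pos: [556.9, -184.8, 122.1]
orientation: [0.086, 0.996, -0.0, 0.001]
ft_force: [-0.1, -0.0, -2.1]
width: 0.106
```

Call:
servo_tool:
  slide:
    - [0.5,-0.1,0]
    - [1,-0.17,0]
    - [1.5,-0.26,0]
    - [2,-0.35,0]
    - [2,-0.35,0]
  rot:
    - [0,0,0]
    - [0,0,0]
    - [0,0,0]
    - [0,0,0]
    - [0,0,0]
  gripper: [255,255,255,255,255]

```text
clock: 7.78
eef_pos: [576.8, -188.3, 122.1]
orientation: [0.086, 0.996, -0.0, 0.001]
ft_force: [0.0, 0.6, -0.5]
width: 0.105
```

```bash
cat > st.py <<'E'
from h import *
o=bot.get_obs();p=o["eef_pos"];print(o["clock"],p,o["orientation"],o["width"],o["ft_force"],o["wrist_torque"],"q7",o["qpos"][6])
a=np.radians(-9.9);d=p[:2]-[609,-239.7];X=np.array([np.cos(a),np.sin(a)]);Y=np.array([-X[1],X[0]])
print("TCP in humid",d@X,d@Y)
E
python3 st.py
```

```text
7.7833 [ 576.81212544 -188.31141149  122.09872222] [ 8.64200004e-02  9.96258494e-01 -1.39544718e-04  7.59434603e-04] 0.10482262725868492 [ 0.02478019  0.55734744 -0.48333419] [ 0.05188136 -0.00134999  0.07355979] q7 1.7947474829563028
TCP in humid -40.54376920020197 45.08934548412523
```

Call:
servo_tool:
  slide:
    - [0.5,-0.1,0]
    - [1,-0.17,0]
    - [1.5,-0.26,0]
    - [1.5,-0.26,0]
    - [1.5,-0.26,0]
  rot:
    - [0,0,0]
    - [0,0,0]
    - [0,0,0]
    - [0,0,0]
    - [0,0,0]
  gripper: [255,255,255,255,255]

```text
clock: 8.2
eef_pos: [590.6, -190.8, 122.0]
orientation: [0.087, 0.996, -0.0, -0.0]
ft_force: [-0.8, -0.9, -1.0]
width: 0.105
```

Call:
servo_tool:
  slide:
    - [0,0,-0.2]
    - [0,0,-0.4]
    - [0,0,-0.5]
    - [0,0,-0.5]
    - [0,0,-0.5]
  rot:
    - [0,0,0]
    - [0,0,0]
    - [0,0,0]
    - [0,0,0]
    - [0,0,0]
  gripper: [255,255,255,255,255]

```text
clock: 8.62
eef_pos: [590.2, -190.8, 117.7]
orientation: [0.087, 0.996, 0.0, -0.0]
ft_force: [-0.7, 0.3, 3.9]
width: 0.105
```

```bash
python3 st.py; python3 - <<'E'
from h import *
s=bot.get_image("scene");w,im=shot("w6")
a=cv2.resize(s[190:320,150:280],(400,400),interpolation=cv2.INTER_CUBIC);b=cv2.resize(im[100:340,160:400],(400,400),interpolation=cv2.INTER_CUBIC)
cv2.imwrite("pics/st6.png",np.hstack([a,b])[:,:,::-1])
E
```

```text
8.6167 [ 590.17801998 -190.83644155  117.71092628] [ 8.67206286e-02  9.96232670e-01  1.71938885e-05 -1.57895001e-05] 0.10486127897421693 [-0.66069326  0.31034316  3.94501637] [ 0.19584087  0.4606414  -0.00821665] q7 1.791536897354323
TCP in humid -26.942775697716186 44.89990105067145
```

View pics/st6.png

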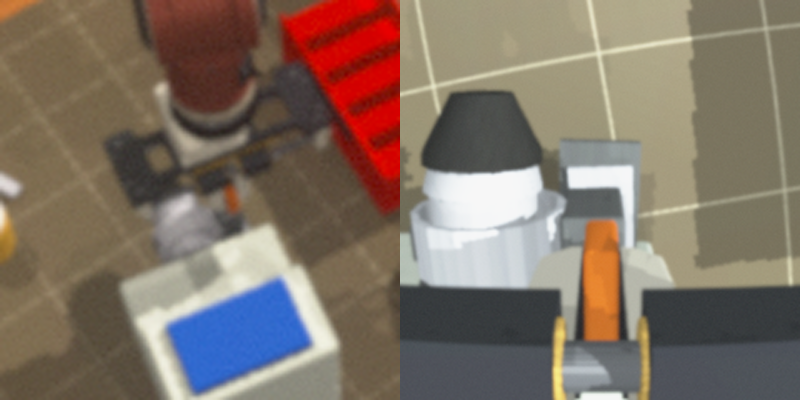

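```bash
python3 - <<'E'
from h import *
w=dict(np.load("w6.npz"));a=np.radians(-9.9);X=np.array([np.cos(a),np.sin(a)]);Y=np.array([-X[1],X[0]])
u=lambda x,y:(160+(x-400)*.6,100+y*.6)
for nm,x,y,z in(("key near edge",602,222,146.7),("ring front top",490,208,109),("plate near edge",598,167,50),("ledge near",600,141,48)):
    q=plane(w,u(x,y),z)[:2]-[609,-239.7];print(nm,q@X,q@Y)
E
```

```text
key near edge -53.97139459310407 45.413977999255664
ring front top -46.655471312414626 7.366810749178416
plate near edge -48.064155295429046 43.919762493050804
ledge near -59.34700455249371 44.81253251046193
```

```bash
python3 - <<'E'
from h import *
w=dict(np.load("w6.npz"));a=np.radians(-9.9);X=np.array([np.cos(a),np.sin(a)]);Y=np.array([-X[1],X[0]])
u=lambda x,y:(160+(x-400)*.6,100+y*.6)
im=rgb("pics/w6.png");print(hsv(im)[228:262:2,281].tolist())
for nm,x,y,z in(("key bottom",602,222,117),("key top",602,252,147)):
    q=plane(w,u(x,y),z)[:2]-[609,-239.7];print(nm,q@X,q@Y)
E
```

```text
[[80, 16, 97], [17, 15, 117], [11, 127, 177], [13, 196, 202], [13, 199, 206], [13, 202, 208], [13, 204, 209], [13, 205, 209], [13, 203, 209], [13, 200, 205], [13, 205, 198], [13, 199, 201], [13, 205, 218], [14, 207, 221], [14, 204, 222], [14, 202, 222], [13, 203, 222]]
key bottom -44.340281608474584 45.494597820799456
key top -45.55053041626814 45.412139312945826
```

The ring is behind the barb at px (490,215) on the right, the foot is on the ledge, and the key is centred in the jaws. Now I'll tighten, in a long clockwise stroke.

Call:
servo_tool:
  slide:
    - [0,0,0.1]
    - [0,0,0.1]
    - [0,0,0.1]
    - [0,0,0.1]
    - [0,0,0.1]
  rot:
    - [0,0,-7]
    - [0,0,-14]
    - [0,0,-21]
    - [0,0,-28]
    - [0,0,-35]
  gripper: [255,255,255,255,255]

```text
clock: 9.13
eef_pos: [590.8, -191.3, 117.8]
orientation: [0.385, 0.923, -0.0, 0.001]
ft_force: [-0.2, -0.2, -0.9]
width: 0.108
```

Call:
servo_tool:
  slide:
    - [0,0,0]
    - [0,0,0]
    - [0,0,0]
    - [0,0,0]
    - [0,0,0]
  rot:
    - [0,0,-7]
    - [0,0,-14]
    - [0,0,-21]
    - [0,0,-28]
    - [0,0,-35]
  gripper: [255,255,255,255,255]

```text
clock: 9.55
eef_pos: [590.7, -191.3, 117.7]
orientation: [0.645, 0.765, -0.0, 0.001]
ft_force: [0.1, -1.5, -0.4]
width: 0.1
```

```bash
python3 st.py
```

```text
9.55 [ 590.73199935 -191.32627907  117.72313513] [ 6.44570480e-01  7.64544461e-01 -3.35810366e-04  7.42487309e-04] 0.10039773759417532 [ 0.06794396 -1.53973621 -0.39688476] [-0.26189237 -0.03733109  0.04099196] q7 0.8232217712885015
TCP in humid -26.31282812422548 44.512602712100986
```

Call:
servo_tool:
  slide:
    - [0,0,0]
    - [0,0,0]
    - [0,0,0]
    - [0,0,0]
    - [0,0,0]
  rot:
    - [0,0,-7]
    - [0,0,-14]
    - [0,0,-21]
    - [0,0,-28]
    - [0,0,-35]
  gripper: [255,255,255,255,255]

```text
clock: 9.97
eef_pos: [590.7, -191.4, 117.7]
orientation: [0.845, 0.535, -0.0, 0.001]
ft_force: [-1.0, 0.1, -1.0]
width: 0.105
```

Call:
servo_tool:
  slide:
    - [0,0,0]
    - [0,0,0]
    - [0,0,0]
    - [0,0,0]
    - [0,0,0]
  rot:
    - [0,0,-7]
    - [0,0,-14]
    - [0,0,-21]
    - [0,0,-28]
    - [0,0,-35]
  gripper: [255,255,255,255,255]

```text
clock: 10.38
eef_pos: [590.7, -191.3, 117.8]
orientation: [0.966, 0.257, 0.0, 0.001]
ft_force: [0.2, -1.1, -0.2]
width: 0.105
```

Call:
servo_tool:
  slide:
    - [0,0,0]
    - [0,0,0]
    - [0,0,0]
    - [0,0,0]
    - [0,0,0]
  rot:
    - [0,0,-7]
    - [0,0,-14]
    - [0,0,-21]
    - [0,0,-28]
    - [0,0,-35]
  gripper: [255,255,255,255,255]

```text
clock: 10.8
eef_pos: [590.7, -190.9, 117.7]
orientation: [0.999, -0.046, 0.0, 0.0]
ft_force: [0.1, -0.8, 0.7]
width: 0.103
```

Call:
servo_tool:
  slide:
    - [0,0,0]
    - [0,0,0]
    - [0,0,0]
    - [0,0,0]
    - [0,0,0]
  rot:
    - [0,0,-7]
    - [0,0,-14]
    - [0,0,-21]
    - [0,0,-28]
    - [0,0,-35]
  gripper: [255,255,255,255,255]

```text
clock: 11.22
eef_pos: [590.9, -190.3, 117.7]
orientation: [0.939, -0.344, 0.0, -0.0]
ft_force: [0.5, -0.3, 0.1]
width: 0.104
```

Call:
servo_tool:
  slide:
    - [0,0,0]
    - [0,0,0]
    - [0,0,0]
    - [0,0,0]
    - [0,0,0]
  rot:
    - [0,0,-7]
    - [0,0,-14]
    - [0,0,-21]
    - [0,0,-28]
    - [0,0,-35]
  gripper: [255,255,255,255,255]

```text
clock: 11.63
eef_pos: [591.4, -190.0, 117.7]
orientation: [0.792, -0.61, 0.0, -0.001]
ft_force: [0.8, 1.2, 0.6]
width: 0.105
```

```bash
python3 st.py
```

```text
11.6333 [ 591.38255022 -190.01228252  117.68616334] [ 7.92395153e-01 -6.10007874e-01  2.33614921e-04 -5.10364817e-04] 0.10485272874849492 [0.84820574 1.19806326 0.5925186 ] [ 0.40533389 -0.11868109  0.09066187] q7 -1.743986677609753
TCP in humid -25.897878641385148 45.91888159452823
```

Call:
servo_tool:
  slide:
    - [0,0,0]
    - [0,0,0]
    - [0,0,0]
    - [0,0,0]
    - [0,0,0]
  rot:
    - [0,0,-7]
    - [0,0,-14]
    - [0,0,-21]
    - [0,0,-28]
    - [0,0,-35]
  gripper: [255,255,255,255,255]

```text
clock: 12.05
eef_pos: [591.9, -190.0, 117.7]
orientation: [-0.572, 0.82, -0.0, 0.001]
ft_force: [1.8, 0.3, 0.4]
width: 0.107
```

```bash
python3 st.py; python3 -c "
from workcell import bot;print(bot.get_obs()['qpos'])"
```

```text
12.05 [ 591.91913575 -190.02855926  117.69985048] [-5.72386661e-01  8.19983143e-01 -4.51530144e-04  9.75928308e-04] 0.1065588695054672 [1.81285304 0.2719657  0.39313919] [ 0.38341805 -0.32462959  0.00678749] q7 -2.3331958967370863
TCP in humid -25.366484785035286 45.99510189380721
[-0.32761845  1.03747609  1.27830899  1.64787567 -1.03879402  1.27951295
 -2.3331959 ]
```

Call:
servo_tool:
  slide:
    - [0,0,0]
    - [0,0,0]
    - [0,0,0]
    - [0,0,0]
    - [0,0,0]
  rot:
    - [0,0,0]
    - [0,0,0]
    - [0,0,0]
    - [0,0,0]
    - [0,0,0]
  gripper: [100,100,100,100,100]

```text
clock: 12.47
eef_pos: [590.3, -190.9, 118.0]
orientation: [-0.574, 0.819, 0.0, -0.0]
ft_force: [-0.2, 0.3, 0.3]
width: 0.416
```

Call:
servo_tool:
  slide:
    - [0,0,2]
    - [0,0,4]
    - [0,0,6]
    - [0,0,6]
    - [0,0,6]
  rot:
    - [0,0,0]
    - [0,0,0]
    - [0,0,7]
    - [0,0,14]
    - [0,0,21]
  gripper: [100,100,100,100,100]

```text
clock: 12.88
eef_pos: [590.7, -191.7, 179.7]
orientation: [0.716, -0.698, 0.001, -0.0]
ft_force: [0.4, 0.0, -0.7]
width: 0.608
```

Call:
servo_tool:
  slide:
    - [0,0,0]
    - [0,0,0]
    - [0,0,0]
    - [0,0,0]
    - [0,0,0]
  rot:
    - [0,0,7]
    - [0,0,14]
    - [0,0,21]
    - [0,0,28]
    - [0,0,35]
  gripper: [100,100,100,100,100]

```text
clock: 13.3
eef_pos: [590.2, -191.0, 178.1]
orientation: [0.893, -0.451, 0.0, 0.0]
ft_force: [0.3, 0.6, -0.8]
width: 0.612
```

Call:
servo_tool:
  slide:
    - [0,0,0]
    - [0,0,0]
    - [0,0,0]
    - [0,0,0]
    - [0,0,0]
  rot:
    - [0,0,7]
    - [0,0,14]
    - [0,0,21]
    - [0,0,28]
    - [0,0,35]
  gripper: [100,100,100,100,100]

```text
clock: 13.72
eef_pos: [590.1, -191.0, 178.1]
orientation: [0.987, -0.161, 0.0, 0.0]
ft_force: [-0.6, -0.7, -0.2]
width: 0.605
```

Call:
servo_tool:
  slide:
    - [0,0,0]
    - [0,0,0]
    - [0,0,0]
    - [0,0,0]
    - [0,0,0]
  rot:
    - [0,0,7]
    - [0,0,14]
    - [0,0,21]
    - [0,0,28]
    - [0,0,35]
  gripper: [100,100,100,100,100]

```text
clock: 14.13
eef_pos: [590.1, -191.1, 178.2]
orientation: [0.99, 0.143, -0.0, 0.0]
ft_force: [0.0, 0.2, 0.2]
width: 0.606
```

Call:
servo_tool:
  slide:
    - [0,0,0]
    - [0,0,0]
    - [0,0,0]
    - [0,0,0]
    - [0,0,0]
  rot:
    - [0,0,7]
    - [0,0,14]
    - [0,0,21]
    - [0,0,28]
    - [0,0,35]
  gripper: [100,100,100,100,100]

```text
clock: 14.55
eef_pos: [590.0, -191.2, 178.1]
orientation: [0.901, 0.434, -0.0, 0.0]
ft_force: [0.8, 0.3, -0.1]
width: 0.605
```

Call:
servo_tool:
  slide:
    - [0,0,0]
    - [0,0,0]
    - [0,0,0]
    - [0,0,0]
    - [0,0,0]
  rot:
    - [0,0,7]
    - [0,0,14]
    - [0,0,19]
    - [0,0,19]
    - [0,0,19]
  gripper: [100,100,100,100,100]

```text
clock: 14.97
eef_pos: [590.1, -191.2, 178.1]
orientation: [0.82, 0.573, -0.0, -0.0]
ft_force: [0.5, -0.5, 0.7]
width: 0.61
```

```bash
python3 st.py; python3 - <<'E'
from h import *
print(bot.get_obs()['qpos'])
w,im=shot("w7");s=bot.get_image("scene");cv2.imwrite("pics/s7.png",s[:,:,::-1])
a=cv2.resize(s[190:320,150:280],(400,400),interpolation=cv2.INTER_CUBIC);b=cv2.resize(im[100:340,160:400],(400,400),interpolation=cv2.INTER_CUBIC)
cv2.imwrite("pics/st7.png",np.hstack([a,b])[:,:,::-1])
for b in orange(im,200):
    r=cv2.minAreaRect(np.argwhere(b[3])[:,::-1].astype(np.float32));print(b[0],b[1],b[2],r,[plane(w,p,147).round(1)[:2] for p in cv2.boxPoints(r)])
E
```

```text
14.9667 [ 590.06174015 -191.23316909  178.13093124] [ 8.19619236e-01  5.72908637e-01 -1.58115618e-05 -3.42580626e-05] 0.6100533423849879 [ 0.51975351 -0.46106281  0.69813037] [-0.08521372  0.09274426 -0.03262079] q7 0.24659226379316987
TCP in humid -26.98911502961339 44.489089157894796
[-0.0188304   0.65135599  0.51000649  1.57838864 -0.35794429  1.0062036
  0.24659226]
[282.6 235.6] 761 [276 207  15  60] ((283.0, 236.5), (14.0, 59.0), 0.0) [array([ 582. , -204.5]), array([ 595.9, -167. ]), array([ 604.1, -170. ]), array([ 590.7, -207.7])]
```

View pics/st7.png

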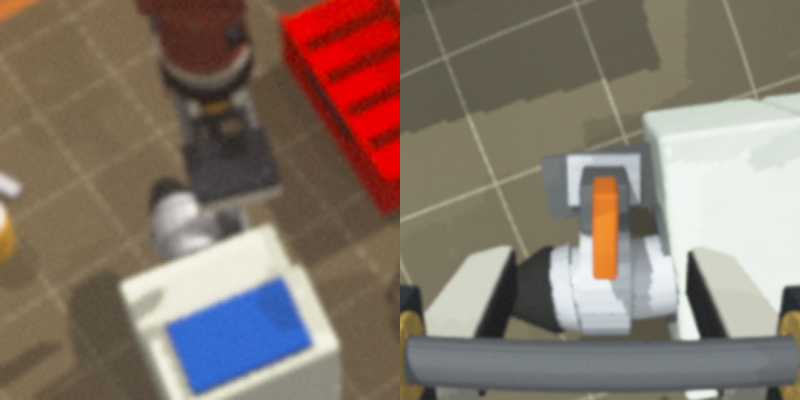

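The ring is wholly behind the barb, with the foot on the ledge and the key aligned. I'll regrip and finish tightening.

Call:
servo_tool:
  slide:
    - [0,0,-3]
    - [0,0,-5.9]
    - [0,0,-5.9]
    - [0,0,-5.9]
    - [0,0,-5.9]
  rot:
    - [0,0,0]
    - [0,0,0]
    - [0,0,0]
    - [0,0,0]
    - [0,0,0]
  gripper: [100,100,255,255,255]
  force: 45

```text
clock: 15.48
eef_pos: [591.2, -191.4, 120.3]
orientation: [0.819, 0.574, 0.0, 0.001]
ft_force: [-0.1, 0.2, 0.9]
width: 0.44
```

Call:
servo_tool:
  slide:
    - [0,0,0]
    - [0,0,0]
    - [0,0,0]
    - [0,0,0]
    - [0,0,0]
  rot:
    - [0,0,0]
    - [0,0,0]
    - [0,0,0]
    - [0,0,0]
    - [0,0,0]
  gripper: [255,255,255,255,255]

```text
clock: 15.9
eef_pos: [590.7, -190.9, 119.6]
orientation: [0.819, 0.574, 0.0, 0.0]
ft_force: [-0.2, 0.4, 0.6]
width: 0.105
```

Call:
servo_tool:
  slide:
    - [0,0,0]
    - [0,0,0]
    - [0,0,0]
    - [0,0,0]
    - [0,0,0]
  rot:
    - [0,0,-6]
    - [0,0,-12]
    - [0,0,-18]
    - [0,0,-24]
    - [0,0,-30]
  gripper: [255,255,255,255,255]

```text
clock: 16.32
eef_pos: [590.7, -191.0, 119.7]
orientation: [0.94, 0.34, 0.0, 0.0]
ft_force: [-0.8, 0.2, 0.7]
width: 0.103
```

```bash
python3 st.py
```

```text
16.3167 [ 590.66368749 -190.97692752  119.65353101] [9.40356119e-01 3.40191385e-01 3.65465271e-04 2.39040686e-04] 0.10345514553854696 [-0.75165046  0.2411095   0.73352817] [-0.03552388  0.17644534  0.0093646 ] q7 -0.13796093079341987
TCP in humid -26.440186470341253 44.84500738490848
```

Call:
servo_tool:
  slide:
    - [0,0,0]
    - [0,0,0]
    - [0,0,0]
    - [0,0,0]
    - [0,0,0]
  rot:
    - [0,0,-3]
    - [0,0,-6]
    - [0,0,-9]
    - [0,0,-9]
    - [0,0,-9]
  gripper: [255,255,255,255,255]

```text
clock: 16.73
eef_pos: [590.7, -190.8, 119.6]
orientation: [0.963, 0.268, 0.0, 0.0]
ft_force: [-0.2, -0.3, 2.8]
width: 0.107
```

```bash
python3 st.py
```

```text
16.7333 [ 590.66088572 -190.77993414  119.61608918] [9.63308769e-01 2.68395421e-01 3.22886032e-04 9.83804541e-05] 0.10741457817836934 [-0.19402025 -0.31259067  2.81979709] [0.10521382 0.27489925 0.00668126] q7 -0.25908888087191495
TCP in humid -26.476815416181687 45.038585694843
```

Call:
servo_tool:
  slide:
    - [0,0,0]
    - [0,0,0]
    - [0,0,0]
    - [0,0,0]
    - [0,0,0]
  rot:
    - [0,0,-3]
    - [0,0,-5]
    - [0,0,-7]
    - [0,0,-7]
    - [0,0,-7]
  gripper: [255,255,255,255,255]

```text
clock: 17.15
eef_pos: [590.7, -190.8, 119.6]
orientation: [0.978, 0.209, 0.0, 0.0]
ft_force: [0.1, 0.2, 4.3]
width: 0.106
```

```bash
python3 st.py
```

```text
17.15 [ 590.67087939 -190.8354669   119.56782856] [9.77879963e-01 2.09166463e-01 4.10239495e-04 3.07293088e-05] 0.1055998266455323 [0.11885469 0.16175915 4.29674318] [0.11979213 0.25785642 0.01358125] q7 -0.3573426866785041
TCP in humid -26.45742286487597 44.98559805462324
```

Call:
servo_tool:
  slide:
    - [0,0,0]
    - [0,0,0]
    - [0,0,0]
    - [0,0,0]
    - [0,0,0]
  rot:
    - [0,0,0]
    - [0,0,0]
    - [0,0,0]
    - [0,0,0]
    - [0,0,0]
  gripper: [100,100,100,100,100]

```text
clock: 17.57
eef_pos: [590.2, -190.7, 118.8]
orientation: [0.978, 0.208, -0.0, -0.0]
ft_force: [-0.3, 0.3, 0.1]
width: 0.413
```

Call:
servo_tool:
  slide:
    - [0,0,2]
    - [0,0,4]
    - [0,0,8]
    - [0,0,11]
    - [0,0,11]
  rot:
    - [0,0,0]
    - [0,0,0]
    - [0,0,0]
    - [0,0,0]
    - [0,0,0]
  gripper: [100,100,100,100,100]

```text
clock: 17.98
eef_pos: [593.3, -193.6, 236.0]
orientation: [0.978, 0.208, 0.005, 0.004]
ft_force: [-0.1, -1.2, 1.0]
width: 0.606
```

```bash
python3 st.py; python3 - <<'E'
from h import *
w,im=shot("w8")
cv2.imwrite("pics/w8c.png",cv2.resize(im[60:340,130:470,::-1],None,fx=2.2,fy=2.1,interpolation=cv2.INTER_CUBIC))
for b in orange(im,200):
    r=cv2.minAreaRect(np.argwhere(b[3])[:,::-1].astype(np.float32));q=np.array([plane(w,p,147)[:2] for p in cv2.boxPoints(r)])
    print(b[0],b[1],r,q.round(1)); 
    e=[q[1]-q[0],q[2]-q[1]];e=max(e,key=np.linalg.norm);print("key yaw",np.degrees(np.arctan2(e[1],e[0])),np.linalg.norm(e))
E
```

```text
17.9833 [ 593.30235378 -193.64517628  236.01189253] [0.97803289 0.20834914 0.00519177 0.00391778] 0.6056850633638152 [-0.1311988  -1.15683032  0.99750799] [-0.14003128  0.04116211  0.00904805] q7 -0.4422602851665714
TCP in humid -23.382062096065212 42.6701541730436
[274.8 218.8] 471 ((275.0, 219.0), (46.0, 10.0), 90.0) [[ 608.9 -178.3]
 [ 612.1 -185.6]
 [ 576.7 -201.4]
 [ 573.3 -193.8]]
key yaw -155.97059523285427 38.85258396102125
```

View pics/w8c.png

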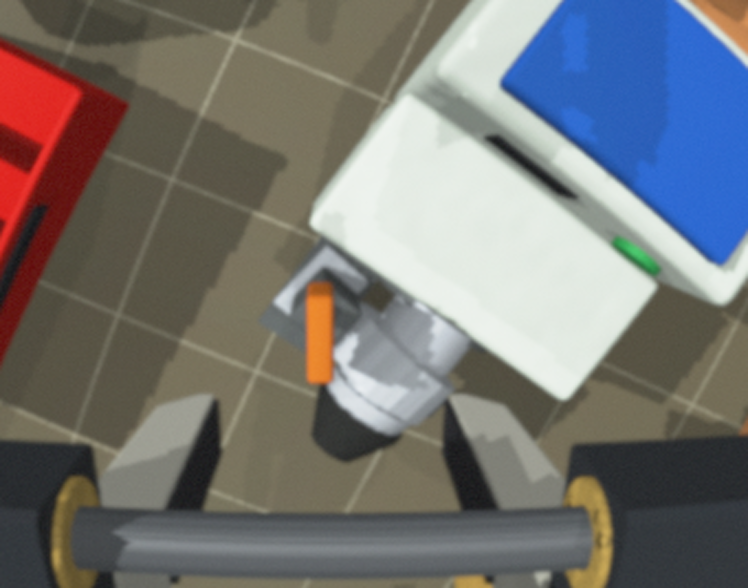

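The key now lies at yaw 24°, as turned, which makes the screw about 5.6 rad. The ring is behind the barb. Next, the rack.

Call:
servo_tool:
  slide:
    - [0,2,4]
    - [-1,6,7]
    - [-2,10,7]
    - [-3,14,7]
    - [-3,16,7]
  rot:
    - [0,0,0]
    - [0,0,7]
    - [0,0,14]
    - [0,0,21]
    - [0,0,28]
  gripper: [180,180,180,180,180]

```text
clock: 18.45
eef_pos: [558.8, -26.6, 298.5]
orientation: [0.897, 0.443, -0.0, -0.002]
ft_force: [0.1, 1.1, -0.5]
width: 0.314
```

Call:
servo_tool:
  slide:
    - [-3,18,0]
    - [-3,18,0]
    - [-3,18,0]
    - [-3,18,0]
    - [-3,18,0]
  rot:
    - [0,0,7]
    - [0,0,14]
    - [0,0,21]
    - [0,0,28]
    - [0,0,31]
  gripper: [180,180,180,180,180]

```text
clock: 18.87
eef_pos: [527.7, 157.6, 297.2]
orientation: [0.743, 0.669, -0.0, -0.003]
ft_force: [-0.2, 1.0, -0.8]
width: 0.297
```

Call:
servo_tool:
  slide:
    - [0,4,0]
    - [0,4,0]
    - [0,4,0]
    - [0,4,0]
    - [0,4,0]
  rot:
    - [0,0,0]
    - [0,0,0]
    - [0,0,0]
    - [0,0,0]
    - [0,0,0]
  gripper: [180,180,180,180,180]

```text
clock: 19.28
eef_pos: [530.5, 187.0, 298.6]
orientation: [0.75, 0.662, -0.001, 0.0]
ft_force: [0.1, 0.3, 0.2]
width: 0.294
```

```bash
python3 - <<'E'
from h import *
o=bot.get_obs();print(o["eef_pos"],o["orientation"],o["width"],o["qpos"])
w,im=shot("w9");print(-w["R"].T@w["t"])
cv2.imwrite("pics/w9c.png",cv2.resize(im[:,:,::-1],(784,588),interpolation=cv2.INTER_CUBIC))
E
```

```text
[530.50166167 186.98328754 298.63563578] [ 7.49720855e-01  6.61753683e-01 -7.80500468e-04  3.06043987e-04] 0.2936633103855338 [-0.73046589  0.44762884  0.54841394  1.56778483 -0.24350447  1.19636238
 -0.26067924]
[539.69652621 258.32999369 464.44286616]
```

View pics/w9c.png

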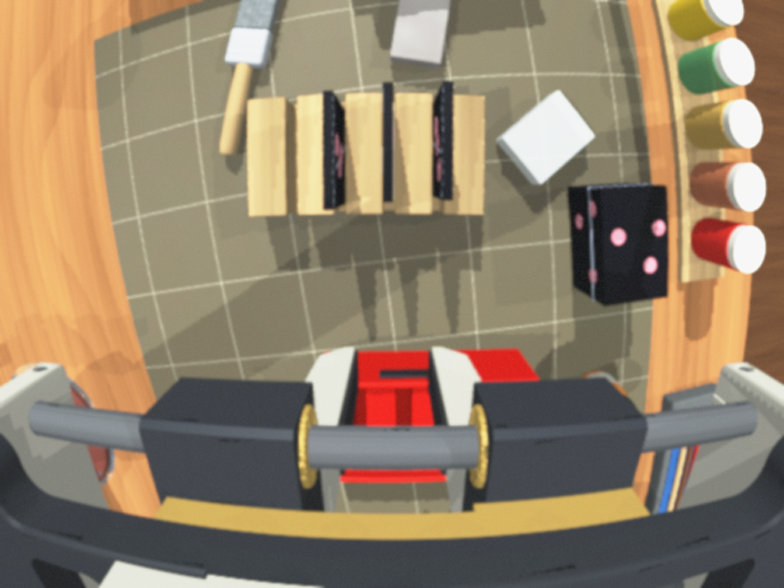

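```bash
python3 - <<'E'
from h import *
w=dict(np.load("w9.npz"));u=lambda x,y:(x/1.4,y/1.4)
def P(x,y,z):return plane(w,u(x,y),z)[:2]
R=[P(x,y,55) for x,y in((249,98),(484,96),(484,215),(248,215))]
c=np.mean(R,0);print("rack",np.round(R,1),c)
v=R[1]-R[0]+R[2]-R[3];yaw=np.arctan2(v[1],v[0]);print("yaw",np.degrees(yaw),np.linalg.norm(v)/2)
X=np.array([np.cos(yaw),np.sin(yaw)])
for s in(-66,-22,22,66):print("slot",s,(c+s*X).round(1))
for n,a,b in(("L",(327,92),(329,207)),("M",(388,84),(388,200)),("R",(448,83),(447,198))):
    p,q=P(*a,130),P(*b,130);print(n,p.round(1),q.round(1),((p+q)/2).round(1),np.linalg.norm(p-q).round(1),np.degrees(np.arctan2(*(p-q))), ((p+q)/2-c)@X)
im=rgb("pics/w9.png");g=cv2.cvtColor(np.ascontiguousarray(im),cv2.COLOR_RGB2GRAY)
for r in(80,100,120):print(r,g[r,225:335].tolist())
E
```

```text
rack [[419.  357.5]
 [630.4 329. ]
 [617.9 220.3]
 [402.8 248.8]] [517.524519   288.88742171]
yaw -7.619057805536752 215.16307386260831
slot -66 [452.1 297.6]
slot -22 [495.7 291.8]
slot 22 [539.3 286. ]
slot 66 [582.9 280.1]
L [500.3 332.4] [490.6 246.9] [495.4 289.6] 86.0 6.459059407506103 -21.985085318031995
M [545.  331.9] [534.2 246.2] [539.6 289. ] 86.4 7.151111638552694 21.88966368972433
R [588.5 328. ] [577.3 242.6] [582.9 285.3] 86.1 7.450477868622089 65.26376290871022
80 [231, 230, 229, 226, 209, 156, 91, 59, 52, 51, 53, 52, 55, 60, 46, 32, 26, 22, 15, 25, 54, 115, 173, 197, 201, 198, 197, 196, 197, 200, 205, 207, 211, 210, 209, 207, 207, 210, 213, 215, 216, 217, 216, 215, 215, 212, 202, 175, 124, 78, 56, 53, 53, 52, 70, 113, 156, 180, 195, 202, 201, 198, 196, 196, 200, 203, 206, 209, 212, 211, 208, 207, 208, 212, 214, 216, 216, 216, 216, 214, 213, 207, 193, 148, 85, 45, 29, 30, 33, 42, 57, 61, 56, 50, 50, 50, 50, 65, 116, 172, 201, 207, 205, 200, 198, 196, 193, 194, 193, 190]
100 [230, 230, 229, 225, 206, 153, 88, 56, 50, 52, 50, 60, 66, 74, 93, 112, 100, 69, 34, 27, 46, 8
[... 244 characters left out ...]
3, 213, 212, 213, 214, 215, 214, 214, 214, 211, 208, 193, 156, 102, 74, 99, 110, 90, 61, 56, 64, 59, 49, 45, 47, 46, 69, 116, 172, 201, 208, 205, 203, 199, 196, 195, 195, 194, 193]
120 [231, 230, 228, 226, 212, 157, 93, 55, 46, 48, 49, 56, 62, 61, 62, 69, 82, 92, 86, 60, 48, 81, 120, 134, 136, 135, 140, 160, 188, 202, 210, 213, 215, 216, 216, 214, 213, 211, 212, 211, 213, 213, 211, 212, 212, 210, 203, 182, 127, 72, 47, 45, 42, 45, 60, 99, 131, 137, 135, 135, 135, 133, 135, 146, 174, 199, 211, 215, 216, 216, 215, 213, 213, 210, 212, 212, 213, 213, 212, 212, 210, 205, 185, 133, 70, 39, 53, 89, 111, 104, 80, 63, 53, 45, 40, 42, 43, 66, 120, 175, 202, 207, 205, 202, 201, 199, 198, 199, 198, 194]
```

The panels stand in rack slots -22, 22 and 66, with top edges at px 328, 388 and 447 of the picture, and they match the slot positions within 1 mm. Now a look straight down at the crate.

Call:
servo_tool:
  slide:
    - [0.5,-20,0]
    - [0.5,-20,0]
    - [0.5,-20,0]
    - [0.5,-20,0]
    - [0.5,-20,0]
  rot:
    - [0,0,0.5]
    - [0,0,0.5]
    - [0,0,0.5]
    - [0,0,0.5]
    - [0,0,0.5]
  gripper: [184,184,184,184,184]

```text
clock: 19.75
eef_pos: [534.6, -16.3, 299.6]
orientation: [0.748, 0.664, -0.0, 0.001]
ft_force: [-0.2, -1.4, 0.4]
width: 0.279
```

Call:
servo_tool:
  slide:
    - [0,-5,0]
    - [0,-5,0]
    - [0,-5,0]
    - [0,-5,0]
  rot:
    - [0,0,0]
    - [0,0,0]
    - [0,0,0]
    - [0,0,0]
  gripper: [184,184,184,184]

```text
clock: 20.08
eef_pos: [535.1, -61.5, 299.1]
orientation: [0.747, 0.665, 0.0, -0.0]
ft_force: [-0.3, -0.1, 0.4]
width: 0.278
```

```bash
python3 - <<'E'
from h import *
o=bot.get_obs();print(o["eef_pos"],o["orientation"])
w,im=shot("w10");print(-w["R"].T@w["t"])
cv2.imwrite("pics/w10c.png",cv2.resize(im[40:340,100:460,::-1],None,fx=2.2,fy=2.0,interpolation=cv2.INTER_CUBIC))
E
```

```text
[535.07923799 -61.50579639 299.10604342] [ 7.46651818e-01  6.65214875e-01  2.99986573e-04 -3.76609394e-04]
[543.50518588   9.52604133 465.08716265]
```

View pics/w10c.png

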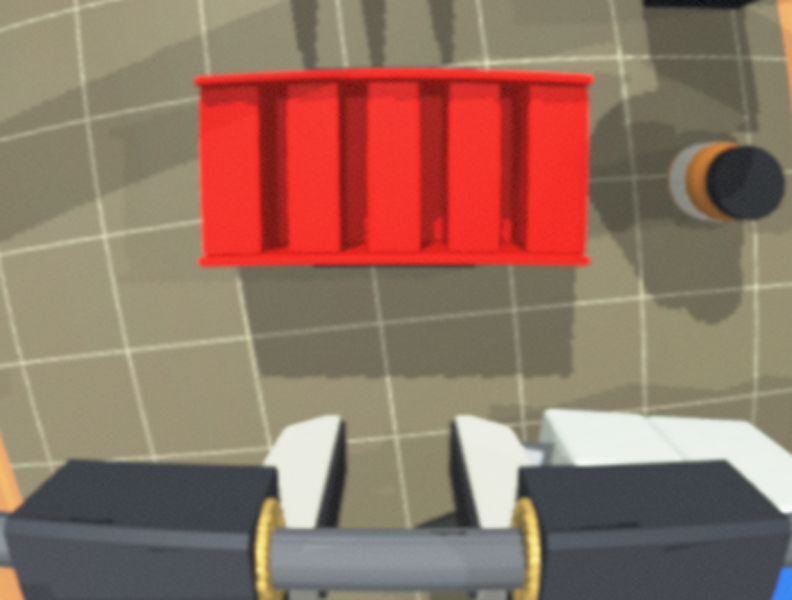

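```bash
cat > crate.py <<'E'
from h import *
def slots(w,im,v0=None):
    # red mask outer contour -> rim rectangle at z=84
    h=hsv(im); m=(((h[...,0]<6)|(h[...,0]>172))&(h[...,1]>150)&(h[...,2]>60)).astype(np.uint8)
    n,l,s,c=cv2.connectedComponentsWithStats(m); i=1+np.argmax(s[1:,4]); P=np.argwhere(l==i)[:,::-1]
    hull=cv2.convexHull(P.astype(np.int32))[:,0]
    Q=np.array([plane(w,p,84)[:2] for p in hull],np.float32)
    return cv2.minAreaRect(Q),s[i]
if __name__=="__main__":
    w=dict(np.load("w10.npz"));w["fish"]=True
    u=lambda x,y:(100+x/2.2,40+y/2.0)
    R=np.array([plane(w,u(x,y),84)[:2] for x,y in((196,77),(592,75),(590,265),(200,266))])
    c=R.mean(0);v=R[1]-R[0]+R[2]-R[3];yaw=np.arctan2(v[1],v[0]);X=np.array([np.cos(yaw),np.sin(yaw)])
    print(R.round(1),c,np.degrees(yaw),np.linalg.norm(v)/2)
    for a,b in((262,289),(341,369),(421,448),(501,528)):
        p,q=[plane(w,u(t,165),73)[:2] for t in(a,b)];print("slot",((p+q)/2).round(1),np.linalg.norm(p-q).round(1),((p+q)/2-c)@X)
    print(slots(w,rgb("pics/w10.png")))
E
python3 crate.py
```

```text
[[443.4  88.3]
 [654.8  64.8]
 [642.8 -49.5]
 [430.1 -25.5]] [542.76729135  19.53038021] -6.400503930765579 213.39660074852108
slot [478.5  28.8] 15.0 -64.89527872404811
slot [521.7  22.9] 15.2 -21.293695212835036
slot [564.5  17.9] 14.6 21.753388061038574
slot [608.1  13.8] 15.0 65.55913938735912
(((541.875, 20.666046142578125), (115.06661987304688, 214.00547790527344), 83.37196350097656), array([  188,    74,   182,    99, 17250], dtype=int32))
```

Call:
servo_tool:
  slide:
    - [2.5,20,0]
    - [2.5,20,0]
    - [2.5,20,0]
    - [2.5,20,0]
    - [2.5,20,0]
  rot:
    - [0,0,-0.6]
    - [0,0,-0.6]
    - [0,0,-0.6]
    - [0,0,-0.6]
    - [0,0,-0.6]
  gripper: [184,184,184,184,184]

```text
clock: 20.55
eef_pos: [559.4, 146.0, 298.7]
orientation: [0.747, 0.665, 0.001, -0.001]
ft_force: [0.8, 0.7, 0.8]
width: 0.277
```

Call:
servo_tool:
  slide:
    - [2.3,14.5,0]
    - [2.3,14.5,0]
    - [2.3,14.5,-1]
    - [2.3,14.5,-5]
    - [2.3,14.5,-9]
  rot:
    - [0,0,0]
    - [0,0,0]
    - [0,0,0]
    - [0,0,0]
    - [0,0,0]
  gripper: [184,184,184,184,184]

```text
clock: 20.97
eef_pos: [582.7, 295.2, 214.2]
orientation: [0.744, 0.668, 0.005, -0.002]
ft_force: [0.8, 0.2, 0.2]
width: 0.28
```

Call:
servo_tool:
  slide:
    - [0,0,-4]
    - [0,0,-5]
    - [0,0,-5]
    - [0,0,-5]
  rot:
    - [0,0,0]
    - [0,0,0]
    - [0,0,0]
    - [0,0,0]
  gripper: [184,184,184,184]

```text
clock: 21.3
eef_pos: [583.7, 284.9, 165.1]
orientation: [0.749, 0.663, 0.001, 0.0]
ft_force: [0.3, -0.2, -0.2]
width: 0.282
```

```bash
python3 st.py; python3 - <<'E'
from h import *
w,im=shot("w11"); t=bot.get_image("top")
p=bot.get_obs()["eef_pos"]
print("proj panels", [proj(w,(x,y,130)).round(0).tolist() for x,y in((583,284),(539.5,287.5))])
cv2.imwrite("pics/w11c.png",cv2.resize(im[150:400,130:430,::-1],None,fx=2.2,fy=2.0))
E
```

```text
21.3 [583.72431786 284.90512302 165.12822402] [7.48815459e-01 6.62778136e-01 7.26617642e-04 1.53514854e-04] 0.2818195965948303 [ 0.34551103 -0.15733742 -0.24938961] [-0.0891852   0.04526527  0.07400604] q7 -0.3042428218655346
TCP in humid -115.09419700516976 512.4477739418909
proj panels [[280.0, 244.0], [214.0, 246.0]]
```

View pics/w11c.png

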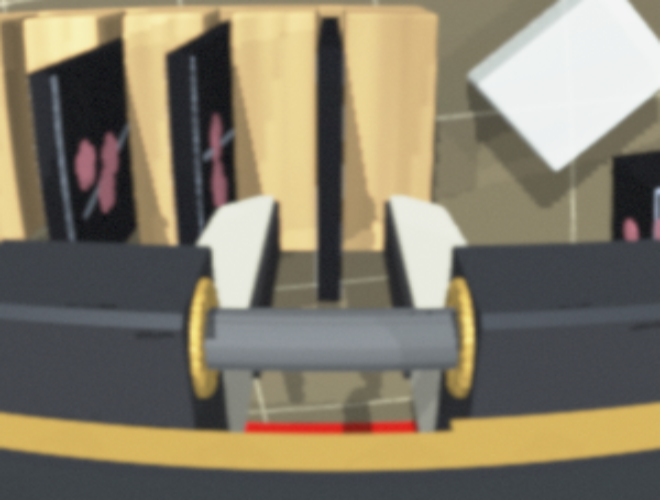

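The panel is centred between the open fingers at px (330,160). I'll descend, grip and lift straight up.

Call:
servo_tool:
  slide:
    - [0,0,-3]
    - [0,0,-5]
    - [0,0,-6.6]
    - [0,0,-6.6]
    - [0,0,-6.6]
  rot:
    - [0,0,0]
    - [0,0,0]
    - [0,0,0]
    - [0,0,0]
    - [0,0,0]
  gripper: [184,184,184,255,255]
  force: 35

```text
clock: 21.82
eef_pos: [584.5, 284.1, 99.8]
orientation: [0.749, 0.662, 0.001, 0.0]
ft_force: [0.8, -0.4, -0.2]
width: 0.182
```

Call:
servo_tool:
  slide:
    - [0,0,0]
    - [0,0,0]
    - [0,0,0]
    - [0,0,0.5]
    - [0,0,1]
  rot:
    - [0,0,0]
    - [0,0,0]
    - [0,0,0]
    - [0,0,0]
    - [0,0,0]
  gripper: [255,255,255,255,255]

```text
clock: 22.23
eef_pos: [583.4, 283.8, 108.6]
orientation: [0.749, 0.662, 0.0, 0.0]
ft_force: [0.5, -0.6, -0.5]
width: 0.085
```

Call:
servo_tool:
  slide:
    - [0,0,2]
    - [0,0,5]
    - [0,0,8]
    - [0,0,11]
    - [0,0,11]
  rot:
    - [0,0,0]
    - [0,0,0]
    - [0,0,0]
    - [0,0,0]
    - [0,0,0]
  gripper: [255,255,255,255,255]

```text
clock: 22.65
eef_pos: [587.4, 284.5, 225.5]
orientation: [0.749, 0.662, 0.007, 0.002]
ft_force: [1.2, -0.3, -0.5]
width: 0.086
```

```bash
python3 st.py
```

```text
22.65 [587.40906266 284.45527454 225.53479244] [0.74923217 0.66227087 0.00653353 0.00239979] 0.08553527100371512 [ 1.20538894 -0.34132295 -0.49704896] [-0.02502888 -0.03498282 -0.05371854] q7 -0.329943828416032
TCP in humid -111.3869784921914 512.6381388691112
```

Call:
servo_tool:
  slide:
    - [1,-8,0]
    - [2,-16,0]
    - [2.4,-20,0]
    - [2.4,-20,0]
    - [2.4,-20,0]
  rot:
    - [0,0,0.6]
    - [0,0,0.6]
    - [0,0,0.6]
    - [0,0,0.6]
    - [0,0,0.6]
  gripper: [255,255,255,255,255]

```text
clock: 23.07
eef_pos: [607.1, 79.9, 218.0]
orientation: [0.747, 0.665, -0.001, 0.001]
ft_force: [-1.0, -1.3, -1.5]
width: 0.082
```

Call:
servo_tool:
  slide:
    - [0,-4,0]
    - [0,-7.2,0]
    - [0,-7.2,0]
    - [0,-7.2,0]
    - [0,-7.2,0]
  rot:
    - [0,0,0]
    - [0,0,0]
    - [0,0,0]
    - [0,0,0]
    - [0,0,0]
  gripper: [255,255,255,255,255]

```text
clock: 23.48
eef_pos: [607.2, 12.6, 217.6]
orientation: [0.746, 0.666, 0.0, -0.001]
ft_force: [0.1, 0.8, -1.0]
width: 0.085
```

```bash
cat > cc.py <<'E'
# compare the slots as seen now with the crate pose measured earlier
from crate import *
import sys
o=bot.get_obs();print(o["clock"],o["eef_pos"],o["width"],o["ft_force"]);q=o["orientation"];print("tool y",2*np.degrees(np.arctan2(q[1],q[0]))-90)
w,im=shot(sys.argv[1]);h=hsv(im)
m=(((h[...,0]<6)|(h[...,0]>172))&(h[...,1]>150)&(h[...,2]>60))
X=np.array([.9938,-.1115]);Y=np.array([.1115,.9938]);c=np.array([542.5,19.5])
# far rim ends and near rim ends projected; report the red mask edges along the expected lines
for nm,a,b,z in(("+y rim out",c+45*X+40*Y,c+45*X+75*Y,84),("-x end",c-125*X+30*Y,c-90*X+30*Y,73),("+x end",c+90*X+30*Y,c+125*X+30*Y,73)):
    vals=[]
    for f in np.linspace(0,1,71):
        P=a+f*(b-a);u=proj(w,(*P,z)).round().astype(int)
        vals.append(m[u[1],u[0]] if 0<=u[1]<420 and 0<=u[0]<560 else 2)
    print(nm,"".join(str(int(v)) for v in vals))
E
python3 cc.py w12
```

```text
23.4833 [607.17179614  12.62946941 217.63211808] 0.08462170874677095 [ 0.05054452  0.82018958 -1.00336036]
tool y -6.431625376442938
+y rim out 11111111111111111111111111111111111111110000000000000000000000000000000
-x end 00000000000000000000000000000000000111111111111111111111111111111111111
+x end 11111111111111111111111111111111111000000000000000000000000000000000000
```

The crate hasn't moved: its ends are at ±107.5 as expected. Lower the panel into slot +66.

Call:
servo_tool:
  slide:
    - [0.1,0,-2]
    - [0.1,0,-4]
    - [0.1,0,-5]
    - [0.1,0,-6]
    - [0.1,0,-6]
  rot:
    - [0,0,0]
    - [0,0,0]
    - [0,0,0]
    - [0,0,0]
    - [0,0,0]
  gripper: [255,255,255,255,255]

```text
clock: 23.95
eef_pos: [607.1, 13.4, 155.8]
orientation: [0.745, 0.667, -0.001, -0.002]
ft_force: [0.4, -0.3, -1.4]
width: 0.085
```

Call:
servo_tool:
  slide:
    - [0,0,-1.5]
    - [0,0,-3]
    - [0,0,-4.5]
    - [0,0,-5.8]
    - [0,0,-5.8]
  rot:
    - [0,0,0]
    - [0,0,0]
    - [0,0,0]
    - [0,0,0]
    - [0,0,0]
  gripper: [255,255,255,255,255]

```text
clock: 24.37
eef_pos: [608.5, 12.2, 99.3]
orientation: [0.746, 0.666, -0.0, -0.0]
ft_force: [-0.6, -0.1, -1.0]
width: 0.088
```

```bash
python3 st.py
```

```text
24.3667 [608.46442805  12.23506781  99.31101932] [ 7.45514078e-01  6.66489811e-01 -2.45561297e-04 -1.75296465e-04] 0.08777995429456488 [-0.55499598 -0.10283689 -0.99874303] [-0.04471054  0.00208843 -0.04503214] q7 0.18457066376814527
TCP in humid -43.842566456005315 248.09150448189212
```

Call:
servo_tool:
  slide:
    - [0,0,-0.1]
    - [0,0,-0.1]
    - [0,0,-0.1]
    - [0,0,-0.1]
    - [0,0,-0.1]
  rot:
    - [0,0,0]
    - [0,0,0]
    - [0,0,0]
    - [0,0,0]
    - [0,0,0]
  gripper: [190,190,190,190,190]

```text
clock: 24.78
eef_pos: [608.7, 11.9, 99.6]
orientation: [0.746, 0.666, 0.0, 0.0]
ft_force: [1.1, -0.3, -0.1]
width: 0.253
```

Call:
servo_tool:
  slide:
    - [0,0,2]
    - [0,0,5]
    - [0,0,8]
    - [-1,4,8]
    - [-3,8,8]
  rot:
    - [0,0,0]
    - [0,0,0]
    - [0,0,0]
    - [0,0,0]
    - [0,0,0]
  gripper: [184,184,184,184,184]

```text
clock: 25.2
eef_pos: [583.0, 86.9, 182.0]
orientation: [0.748, 0.664, 0.003, 0.003]
ft_force: [1.1, 2.8, 0.2]
width: 0.282
```

Call:
servo_tool:
  slide:
    - [-8,18,0]
    - [-8,18,0]
    - [-8,18,0]
    - [-8,18,0]
    - [-8,18,0]
  rot:
    - [0,0,-0.7]
    - [0,0,-0.7]
    - [0,0,-0.7]
    - [0,0,-0.7]
    - [0,0,-0.7]
  gripper: [184,184,184,184,184]

```text
clock: 25.62
eef_pos: [497.3, 273.6, 179.1]
orientation: [0.748, 0.663, 0.0, -0.001]
ft_force: [0.8, -0.3, -0.4]
width: 0.278
```

```bash
python3 - <<'E'
from h import *
o=bot.get_obs();print(o["clock"],o["eef_pos"],o["width"],o["orientation"],o["ft_force"])
w,im=shot("w13")
g=cv2.cvtColor(np.ascontiguousarray(im),cv2.COLOR_RGB2GRAY)
X=np.array([.9917,-.1288]);Y=np.array([.1288,.9917])
for nm,c in(("L",(495.4,291)),("M",(539.5,287.5))):
    for d in(15,30,40):
        P=[np.array(c)+d*Y+t*X for t in range(-10,11)]
        print(nm,d,[int(g[tuple(proj(w,(*p,130)).round().astype(int)[::-1])]) for p in P])
E
```

```text
25.6167 [497.33267599 273.58113716 179.1366513 ] 0.2778061404541242 [ 7.48365822e-01  6.63284861e-01  3.91478506e-04 -1.27926260e-03] [ 0.75626044 -0.2578806  -0.39498086]
L 15 [221, 221, 220, 219, 217, 214, 127, 61, 35, 37, 34, 37, 44, 63, 112, 116, 126, 126, 139, 157, 181]
L 30 [222, 223, 221, 220, 218, 206, 107, 53, 38, 38, 38, 37, 36, 81, 109, 129, 153, 184, 185, 182, 183]
L 40 [224, 222, 222, 220, 217, 173, 111, 42, 40, 38, 39, 38, 41, 98, 140, 181, 188, 188, 186, 182, 181]
M 15 [24, 22, 21, 27, 42, 61, 51, 37, 34, 37, 35, 41, 60, 116, 206, 214, 211, 209, 208, 207, 210]
M 30 [89, 109, 114, 85, 66, 72, 57, 40, 38, 39, 36, 34, 67, 119, 199, 209, 213, 212, 209, 209, 212]
M 40 [30, 53, 83, 66, 62, 75, 49, 41, 40, 37, 36, 38, 47, 149, 192, 206, 204, 207, 208, 212, 213]
```

Call:
servo_tool:
  slide:
    - [-0.25,1.8,-1]
    - [-0.25,1.8,-4]
    - [-0.25,1.8,-6]
    - [-0.25,1.8,-8]
    - [-0.25,1.8,-8]
  rot:
    - [0,0,0]
    - [0,0,0]
    - [0,0,0]
    - [0,0,0]
    - [0,0,0]
  gripper: [184,184,184,184,184]

```text
clock: 26.08
eef_pos: [494.9, 285.3, 94.9]
orientation: [0.75, 0.661, -0.004, -0.001]
ft_force: [0.3, -0.5, -0.3]
width: 0.28
```

Call:
servo_tool:
  slide:
    - [0,0,0]
    - [0,0,0]
    - [0,0,0]
    - [0,0,0]
    - [0,0,0]
  rot:
    - [0,0,0]
    - [0,0,0]
    - [0,0,0]
    - [0,0,0]
    - [0,0,0]
  gripper: [255,255,255,255,255]

```text
clock: 26.5
eef_pos: [496.6, 287.5, 100.2]
orientation: [0.75, 0.662, 0.0, -0.001]
ft_force: [-2.6, -0.0, 6.7]
width: 0.085
```

Call:
servo_tool:
  slide:
    - [0,0,0.5]
    - [0,0,2]
    - [0,0,5]
    - [0,0,8]
    - [0,0,11]
  rot:
    - [0,0,0]
    - [0,0,0]
    - [0,0,0]
    - [0,0,0]
    - [0,0,0]
  gripper: [255,255,255,255,255]

```text
clock: 26.92
eef_pos: [497.8, 286.8, 210.5]
orientation: [0.75, 0.661, 0.001, 0.001]
ft_force: [0.3, 0.9, -1.3]
width: 0.088
```

```bash
python3 st.py
```

```text
26.9167 [497.82464776 286.78012434 210.49827511] [7.49960128e-01 6.61482398e-01 5.55113609e-04 7.31677459e-04] 0.08778930242809158 [ 0.33665932  0.90639409 -1.33056749] [-0.04314748  0.07792924 -0.02254132] q7 -0.3809024482542525
TCP in humid -200.03713042422288 499.52620224156635
```

Call:
servo_tool:
  slide:
    - [-0.5,-4,0.5]
    - [-1.5,-12,0.5]
    - [-2.1,-20,0.5]
    - [-2.1,-20,0.5]
    - [-2.1,-20,0.5]
  rot:
    - [0,0,0.7]
    - [0,0,0.7]
    - [0,0,0.7]
    - [0,0,0.7]
    - [0,0,0.7]
  gripper: [255,255,255,255,255]

```text
clock: 27.33
eef_pos: [476.4, 83.8, 214.8]
orientation: [0.746, 0.666, 0.001, 0.001]
ft_force: [-0.2, -0.4, 0.5]
width: 0.084
```

Call:
servo_tool:
  slide:
    - [0,-4,0]
    - [0,-6.3,0]
    - [0,-6.3,0]
    - [0,-6.3,0]
    - [0,-6.3,0]
  rot:
    - [0,0,0]
    - [0,0,0]
    - [0,0,0]
    - [0,0,0]
    - [0,0,0]
  gripper: [255,255,255,255,255]

```text
clock: 27.75
eef_pos: [476.7, 25.0, 214.2]
orientation: [0.745, 0.667, 0.001, 0.0]
ft_force: [-0.7, -0.3, -1.0]
width: 0.082
```

```bash
python3 cc.py w14
```

```text
27.75 [476.66507486  24.95560471 214.18245375] 0.08159370544447332 [-0.66581509 -0.25089225 -1.03400968]
tool y -6.393752721271042
+y rim out 11111111111111111111111111111111111111111100000000000000000000000000000
-x end 00000000000000000000000000000000001111111111111111111111111111111111111
+x end 00000000000000000111111111111111110000000000000000000000000000000000000
```

Call:
servo_tool:
  slide:
    - [0.05,-0.1,-2]
    - [0.05,-0.1,-4]
    - [0.05,-0.1,-5]
    - [0.05,-0.1,-6]
    - [0.05,-0.1,-6]
  rot:
    - [0,0,0]
    - [0,0,0]
    - [0,0,0]
    - [0,0,0]
    - [0,0,0]
  gripper: [255,255,255,255,255]

```text
clock: 28.22
eef_pos: [475.7, 24.2, 152.3]
orientation: [0.745, 0.667, -0.001, -0.001]
ft_force: [-0.6, -0.4, -0.2]
width: 0.085
```

Call:
servo_tool:
  slide:
    - [0,0,-1.5]
    - [0,0,-3]
    - [0,0,-4.5]
    - [0,0,-5.4]
    - [0,0,-5.4]
  rot:
    - [0,0,0]
    - [0,0,0]
    - [0,0,0]
    - [0,0,0]
    - [0,0,0]
  gripper: [255,255,255,255,255]

```text
clock: 28.63
eef_pos: [476.4, 23.3, 99.1]
orientation: [0.746, 0.666, -0.001, -0.001]
ft_force: [-0.0, 0.2, -0.2]
width: 0.084
```

```bash
python3 st.py
```

```text
28.6333 [476.35355671  23.29973978  99.11512053] [ 7.45604114e-01  6.66388542e-01 -7.32940291e-04 -5.28824718e-04] 0.0844156993429415 [-0.04096408  0.2031212  -0.17464663] [-0.02044524  0.11839358 -0.01931282] q7 0.22430914942410082
TCP in humid -175.88855700040244 236.27771277942784
```

Call:
servo_tool:
  slide:
    - [0,0,-0.1]
    - [0,0,-0.1]
    - [0,0,-0.1]
    - [0,0,-0.1]
    - [0,0,-0.1]
  rot:
    - [0,0,0]
    - [0,0,0]
    - [0,0,0]
    - [0,0,0]
    - [0,0,0]
  gripper: [190,190,190,190,190]

```text
clock: 29.05
eef_pos: [477.1, 23.2, 99.5]
orientation: [0.746, 0.666, 0.001, 0.0]
ft_force: [0.0, -0.6, 0.0]
width: 0.256
```

Call:
servo_tool:
  slide:
    - [0,0,2]
    - [0,0,5]
    - [0,0,8]
    - [1,4,8]
    - [2,8,8]
  rot:
    - [0,0,0]
    - [0,0,0]
    - [0,0,0]
    - [0,0,0]
    - [0,0,0]
  gripper: [184,184,184,184,184]

```text
clock: 29.47
eef_pos: [498.6, 101.5, 182.0]
orientation: [0.748, 0.664, 0.003, 0.002]
ft_force: [1.2, -0.7, -0.0]
width: 0.277
```

Call:
servo_tool:
  slide:
    - [4.2,17,0]
    - [4.2,17,0]
    - [4.2,17,0]
    - [4.2,17,0]
    - [4.2,17,0]
  rot:
    - [0,0,-0.7]
    - [0,0,-0.7]
    - [0,0,-0.7]
    - [0,0,-0.7]
    - [0,0,-0.7]
  gripper: [184,184,184,184,184]

```text
clock: 29.88
eef_pos: [538.1, 283.4, 178.2]
orientation: [0.746, 0.666, 0.002, -0.002]
ft_force: [0.2, 1.5, -0.3]
width: 0.282
```

Call:
servo_tool:
  slide:
    - [0,1.4,0]
    - [0,1.4,0]
    - [0,1.4,0]
  rot:
    - [0,0,0]
    - [0,0,0]
    - [0,0,0]
  gripper: [184,184,184]

```text
clock: 30.13
eef_pos: [538.4, 286.2, 178.9]
orientation: [0.75, 0.662, -0.001, 0.0]
ft_force: [0.7, -1.1, -0.4]
width: 0.281
```

```bash
python3 - <<'E'
from h import *
o=bot.get_obs();print(o["clock"],o["eef_pos"],o["width"],o["orientation"],o["ft_force"])
w,im=shot("w15")
g=cv2.cvtColor(np.ascontiguousarray(im),cv2.COLOR_RGB2GRAY)
X=np.array([.9917,-.1288]);Y=np.array([.1288,.9917])
for d in(15,30,40):
    print(d,[int(g[tuple(proj(w,(*(np.array((539.5,287.5))+d*Y+t*X),130)).round().astype(int)[::-1])]) for t in range(-10,11)])
print("ends",[int(g[tuple(proj(w,(*(np.array((538.5,287.5))+d*Y),130)).round().astype(int)[::-1])]) for d in range(35,55)])
E
```

```text
30.1333 [538.39818977 286.20033556 178.91805268] 0.28083784481557206 [ 7.49933513e-01  6.61512969e-01 -5.14680096e-04  2.30428410e-04] [ 0.65324357 -1.08976981 -0.36077855]
15 [193, 194, 193, 189, 180, 132, 85, 33, 30, 33, 33, 36, 43, 64, 120, 132, 133, 132, 137, 156, 188]
30 [194, 193, 192, 187, 179, 107, 60, 34, 37, 35, 35, 35, 39, 90, 117, 139, 154, 186, 189, 189, 190]
40 [197, 193, 192, 188, 180, 103, 59, 37, 37, 35, 31, 35, 41, 101, 136, 184, 193, 189, 187, 186, 190]
ends [36, 34, 34, 39, 35, 37, 35, 34, 36, 34, 34, 34, 31, 30, 30, 29, 23, 29, 28, 31]
```

Panel M is between the fingers, centred near x 538.5. Grip and lift.

Call:
servo_tool:
  slide:
    - [0,0,-3]
    - [0,0,-6]
    - [0,0,-8]
    - [0,0,-8]
    - [0,0,-8]
  rot:
    - [0,0,0]
    - [0,0,0]
    - [0,0,0]
    - [0,0,0]
    - [0,0,0]
  gripper: [184,184,184,184,184]

```text
clock: 30.6
eef_pos: [538.6, 284.9, 98.9]
orientation: [0.751, 0.661, -0.001, 0.0]
ft_force: [0.4, -0.2, 0.9]
width: 0.28
```

Call:
servo_tool:
  slide:
    - [0,0,0]
    - [0,0,0]
    - [0,0,0]
    - [0,0,0]
    - [0,0,0]
  rot:
    - [0,0,0]
    - [0,0,0]
    - [0,0,0]
    - [0,0,0]
    - [0,0,0]
  gripper: [255,255,255,255,255]

```text
clock: 31.02
eef_pos: [539.5, 287.3, 100.6]
orientation: [0.75, 0.662, 0.001, 0.0]
ft_force: [0.2, -0.1, 6.3]
width: 0.085
```

Call:
servo_tool:
  slide:
    - [0,0,0.5]
    - [0,0,2]
    - [0,0,5]
    - [0,0,9]
    - [0,0,13]
  rot:
    - [0,0,0]
    - [0,0,0]
    - [0,0,0]
    - [0,0,0]
    - [0,0,0]
  gripper: [255,255,255,255,255]

```text
clock: 31.43
eef_pos: [537.7, 286.8, 229.5]
orientation: [0.75, 0.662, -0.002, -0.0]
ft_force: [0.6, 0.5, -1.1]
width: 0.083
```

Call:
servo_tool:
  slide:
    - [0.5,-4,1]
    - [1,-8,1]
    - [1.5,-12,1]
    - [2,-16,1]
    - [2.2,-19,1]
  rot:
    - [0,0,0.7]
    - [0,0,0.7]
    - [0,0,0.7]
    - [0,0,0.7]
    - [0,0,0.7]
  gripper: [255,255,255,255,255]

```text
clock: 31.85
eef_pos: [560.7, 92.7, 239.4]
orientation: [0.747, 0.665, -0.0, 0.001]
ft_force: [0.2, -0.7, -1.4]
width: 0.082
```

```bash
python3 cc.py w16; python3 - <<'E'
from h import *
w=dict(np.load("w16.npz"));w["fish"]=True
im=rgb("pics/w16.png");cv2.imwrite("pics/w16c.png",im[:,:,::-1])
E
```

```text
31.85 [560.71238998  92.73458109 239.44269845] 0.08163543407671667 [ 0.21986004 -0.69391332 -1.43453333]
tool y -6.642328275437194
+y rim out 11111111111111111111111111111111111111111111111111111111111111111111111
-x end 00000000000000000000000000000000000111111111111111111111111111111111111
+x end 11111111111111111111111111111111111000000000000000000000000000000000000
```

```bash
cat > lean.py <<'E'
import sys
from h import *
w=dict(np.load(sys.argv[1]+".npz"));w["fish"]=True;im=rgb(f"pics/{sys.argv[1]}.png");g=hsv(im)[...,2]
X=np.array([.9938,-.1115]);Y=np.array([.1115,.9938]);c=np.array([542.5,19.5])
for s in map(int,sys.argv[2].split(",")):
  for d in(-35,0,35):
    v=[int(g[tuple(np.clip(proj(w,(*(c+d*Y+(s+t)*X),128)).round().astype(int)[::-1],0,[419,559]))]) for t in range(-22,23,2)]
    print(s,d,v)
E
python3 lean.py w16 -66,66
```

```text
-66 -35 [75, 76, 75, 77, 76, 76, 78, 79, 76, 76, 76, 76, 74, 75, 77, 76, 75, 77, 75, 77, 76, 74, 76]
-66 0 [70, 71, 70, 70, 71, 72, 72, 70, 71, 72, 70, 70, 70, 71, 70, 71, 71, 71, 72, 72, 71, 70, 71]
-66 35 [208, 241, 241, 241, 240, 240, 240, 241, 240, 196, 47, 45, 56, 84, 37, 27, 25, 31, 28, 28, 57, 186, 231]
66 -35 [77, 75, 75, 76, 77, 76, 77, 78, 77, 74, 76, 75, 75, 78, 77, 78, 77, 76, 78, 78, 68, 62, 60]
66 0 [72, 69, 71, 74, 71, 72, 72, 71, 69, 72, 69, 71, 71, 71, 73, 72, 70, 71, 68, 72, 72, 71, 71]
66 35 [239, 239, 230, 127, 103, 165, 61, 30, 55, 67, 44, 42, 47, 170, 231, 232, 232, 232, 232, 232, 231, 233, 242]
```

The panels already placed stand upright and clear. Put the last one in slot +22.

Call:
servo_tool:
  slide:
    - [0.2,-4,0]
    - [0.4,-7.6,0]
    - [0.4,-7.6,0]
    - [0.4,-7.6,-2]
    - [0.4,-7.6,-4]
  rot:
    - [0,0,0.2]
    - [0,0,0.2]
    - [0,0,0.2]
    - [0,0,0.2]
    - [0,0,0.2]
  gripper: [255,255,255,255,255]

```text
clock: 32.32
eef_pos: [565.5, 20.5, 199.6]
orientation: [0.745, 0.667, 0.001, 0.001]
ft_force: [-1.2, 0.7, -0.3]
width: 0.084
```

Call:
servo_tool:
  slide:
    - [0,0,0]
    - [0,0,0]
    - [0,0,-1]
    - [0,0,-1]
    - [0,0,-1]
  rot:
    - [0,0,0]
    - [0,0,0]
    - [0,0,0]
    - [0,0,0]
    - [0,0,0]
  gripper: [255,255,255,255,255]

```text
clock: 32.73
eef_pos: [564.7, 21.4, 189.1]
orientation: [0.744, 0.668, 0.0, -0.0]
ft_force: [0.3, 0.2, -0.2]
width: 0.085
```

```bash
python3 cc.py w17;python3 lean.py w17 -66,66
```

```text
32.7333 [564.72238192  21.35738161 189.12210169] 0.08489635702364723 [ 0.28128542  0.23031122 -0.18185139]
tool y -6.222701847143185
+y rim out 11111111111111111111111111111111111111111111100000000000000000000000000
-x end 00000000000000000000000000000000001111111111111111111111111111111111100
+x end 11111111111111111111111111111111111100000000000000000000000000000000000
-66 -35 [184, 213, 230, 232, 232, 187, 84, 86, 85, 86, 84, 87, 85, 87, 86, 84, 86, 85, 85, 83, 86, 86, 88]
-66 0 [175, 174, 185, 244, 247, 247, 247, 247, 247, 246, 85, 60, 57, 99, 120, 32, 36, 39, 93, 161, 169, 97, 38]
-66 35 [177, 177, 197, 246, 247, 247, 247, 247, 247, 246, 85, 61, 60, 87, 98, 36, 36, 33, 35, 33, 31, 34, 48]
66 -35 [86, 86, 84, 86, 87, 87, 86, 85, 86, 84, 86, 86, 86, 86, 86, 85, 87, 85, 85, 85, 88, 87, 85]
66 0 [243, 243, 243, 179, 50, 33, 37, 86, 106, 94, 52, 47, 49, 197, 245, 246, 246, 245, 246, 245, 246, 246, 247]
66 35 [243, 243, 243, 214, 42, 128, 80, 36, 46, 95, 52, 52, 52, 229, 246, 246, 246, 246, 246, 246, 246, 246, 246]
```

Call:
servo_tool:
  slide:
    - [0,-0.5,0]
    - [0,-0.5,-1]
    - [0,-0.5,-2.5]
    - [0,-0.5,-4]
    - [0,-0.5,-4]
  rot:
    - [0,0,0]
    - [0,0,0]
    - [0,0,0]
    - [0,0,0]
    - [0,0,0]
  gripper: [255,255,255,255,255]

```text
clock: 33.2
eef_pos: [562.5, 16.2, 146.0]
orientation: [0.745, 0.667, -0.002, -0.002]
ft_force: [-0.3, -0.2, -0.9]
width: 0.082
```

Call:
servo_tool:
  slide:
    - [0,0,-1.5]
    - [0,0,-3]
    - [0,0,-4.5]
    - [0,0,-5]
    - [0,0,-5]
  rot:
    - [0,0,0]
    - [0,0,0]
    - [0,0,0]
    - [0,0,0]
    - [0,0,0]
  gripper: [255,255,255,255,255]

```text
clock: 33.62
eef_pos: [564.7, 15.6, 99.1]
orientation: [0.745, 0.667, -0.0, -0.0]
ft_force: [-0.5, -0.1, -1.3]
width: 0.084
```

```bash
python3 st.py
```

```text
33.6167 [564.74621292  15.64968169  99.13906754] [ 7.44787153e-01  6.67302061e-01 -1.99617127e-04 -1.26910421e-04] 0.08423733650225082 [-0.51945954 -0.14676052 -1.272464  ] [-0.08365121  0.08332858  0.04965129] q7 0.22828421225609272
TCP in humid -87.49685940123041 243.9388390623458
```

Release, rise, and retreat up and back for a final look.

Call:
servo_tool:
  slide:
    - [0,0,-0.1]
    - [0,0,-0.1]
    - [0,0,-0.1]
    - [0,0,-0.1]
    - [0,0,-0.1]
  rot:
    - [0,0,0]
    - [0,0,0]
    - [0,0,0]
    - [0,0,0]
    - [0,0,0]
  gripper: [194,194,194,194,194]

```text
clock: 34.03
eef_pos: [564.9, 16.2, 98.2]
orientation: [0.745, 0.668, 0.0, 0.0]
ft_force: [-0.0, 0.3, 0.4]
width: 0.238
```

Call:
servo_tool:
  slide:
    - [0,0,2]
    - [0,0,5]
    - [0,0,9]
    - [0,0,13]
    - [0,0,17]
  rot:
    - [0,0,0]
    - [0,0,0]
    - [0,0,0]
    - [0,0,0]
    - [0,0,0]
  gripper: [194,194,194,194,194]

```text
clock: 34.45
eef_pos: [564.2, 16.0, 269.8]
orientation: [0.745, 0.667, -0.0, -0.0]
ft_force: [1.2, -0.4, -0.2]
width: 0.238
```

Call:
servo_tool:
  slide:
    - [0,-8,6]
    - [0,-12,6]
    - [0,-16,6]
    - [0,-16,6]
    - [0,-16,6]
  rot:
    - [0,0,0]
    - [0,0,0]
    - [0,0,0]
    - [0,0,0]
    - [0,0,0]
  gripper: [194,194,194,194,194]

```text
clock: 34.87
eef_pos: [562.8, -154.3, 330.7]
orientation: [0.749, 0.663, -0.002, 0.004]
ft_force: [-0.3, -0.8, 0.0]
width: 0.236
```

```bash
python3 st.py; python3 - <<'E'
from h import *
w,im=shot("w18");s=bot.get_image("scene")
a=cv2.resize(s[140:320,150:330],(400,400),interpolation=cv2.INTER_CUBIC);b=cv2.resize(im[0:420,0:420],(400,400))
cv2.imwrite("pics/fin.png",np.hstack([a,b])[:,:,::-1]);
E
python3 lean.py w18 -66,22,66
```

```text
34.8667 [ 562.79801226 -154.28035983  330.70919382] [ 0.74888465  0.66268631 -0.00151665  0.0040415 ] 0.23645057381069862 [-0.26631196 -0.75132006  0.03022039] [-0.19836138  0.08292409 -0.01149521] q7 0.3666569901244738
TCP in humid -60.200130891214215 76.2042179871847
-66 -35 [223, 239, 240, 239, 239, 240, 239, 240, 239, 207, 67, 49, 55, 73, 65, 32, 26, 27, 27, 29, 26, 93, 161]
-66 0 [195, 222, 223, 223, 224, 223, 224, 224, 222, 168, 57, 52, 54, 81, 70, 132, 151, 134, 45, 28, 23, 128, 227]
-66 35 [130, 123, 122, 120, 131, 125, 123, 122, 118, 92, 56, 49, 52, 86, 60, 62, 103, 118, 118, 117, 127, 127, 122]
22 -35 [241, 240, 241, 241, 240, 241, 241, 239, 228, 138, 64, 53, 52, 48, 63, 113, 151, 158, 161, 214, 226, 226, 227]
22 0 [241, 241, 241, 242, 242, 241, 241, 241, 225, 123, 59, 56, 54, 65, 90, 144, 214, 226, 227, 227, 227, 228, 227]
22 35 [127, 125, 125, 121, 121, 121, 119, 121, 119, 106, 62, 57, 55, 62, 115, 126, 125, 125, 124, 125, 126, 124, 125]
66 -35 [227, 227, 227, 226, 226, 199, 157, 64, 41, 49, 54, 52, 52, 118, 174, 209, 227, 234, 234, 235, 235, 234, 233]
66 0 [227, 227, 227, 227, 227, 217, 143, 93, 87, 75, 57, 52, 78, 149, 232, 235, 235, 235, 235, 235, 235, 234, 234]
66 35 [125, 123, 122, 124, 125, 124, 124, 123, 105, 65, 57, 55, 52, 96, 128, 131, 130, 131, 134, 119, 120, 120, 121]
```

View pics/fin.png

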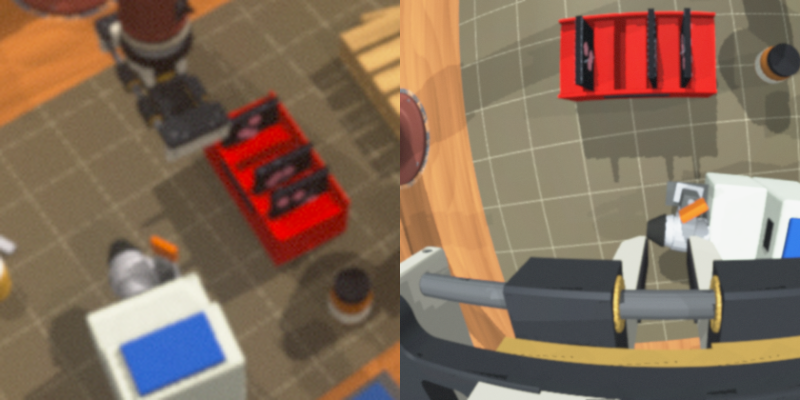

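```bash
python3 - <<'E'
from h import *
w,im=shot("w19")
for b in orange(im,100,2000):
    if 180<b[0][1]<260:
        r=cv2.minAreaRect(np.argwhere(b[3])[:,::-1].astype(np.float32));q=np.array([plane(w,p,147)[:2] for p in cv2.boxPoints(r)]);e=max([q[1]-q[0],q[2]-q[1]],key=np.linalg.norm)
        print("key",q.mean(0),np.degrees(np.arctan2(e[1],e[0])))
print(bot.get_obs()["ft_force"],bot.hand_in())
E
```

```text
key [ 589.97796147 -186.78748321] 24.83308107456554
the job is handed in; nothing more can be done
[ 0.90684472  0.54037721 -0.76777448] None
```

I handed the job in at about 35 s. No verdict was reported, so what follows is what my own checks showed.

- **Clamp:** I carried it by its key onto the stub. The pictures show the ring wholly behind the barb, centred roughly 28–31 mm from the face by my estimate, with its foot down on the ledge.
- **Screw:** I turned the key clockwise about 326° in two grips. The final look shows it at yaw 24–25°. That works out to about 5.7 rad if the band is square to the stub, slightly past the 5.6 rad stop. I think the band turned a few degrees at the stop, or the measurement is a few degrees off. I never felt a clear stop torque, but the result is well past the required 5.2 rad.
- **Panels:** There were three, and the fourth rack slot was empty. They now stand in crate slots +66, -66 and +22. Each was released about 1–3 mm above the slot floor. In the last image their tops line up with the slots to about 2 mm, they look nearly upright, and none fell.
- **Other things:** I saw no shift of the crate before each placing. I kept clear of the bystanders but took no final position check on them. The arm finished clear of everything, and the highest force I read was about 7 N.

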